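Stack the drilled leaves and lock them in with the ball coupler

TASK

Set up the bolt check stand: lower every drilled leaf on the bench over the ball-headed stud so that they all lie flat in one stack, plain ends lined up over the stand's green base bar (any order). Then, with its handle raised well up, lower the yellow ball coupler fully home onto the ball and press the handle all the way down to lock it. Leave the bushing, sleeve, bearing cup and anvil where they are and do not tip the coupler over.

Things in the scene. Friction and masses are not known exactly. Their poses are not given: they have to be found in the camera images.
- leaf_a_mid (a point): centre (half-way up) of the bare aluminium leaf: a flat drilled bar 125 mm long (its x), 48 wide (its y), 16 thick (its z), about 0.1 to 0.3 kg, starting flat on the bench. A 32 mm bore goes through it near one end, 35 mm from this point along its own -x; the plain half on the +x side, well clear of the bore, is where to grip it across its 48 mm width. Absent in some runs
- leaf_a_bore (a point): centre of the bore of the bare aluminium leaf, half-way up; same axes as the leaf
- leaf_b_mid (a point): centre (half-way up) of the black phenolic leaf: a flat drilled bar 125 mm long (its x), 48 wide (its y), 16 thick (its z), about 0.1 to 0.3 kg, starting flat on the bench. A 32 mm bore goes through it near one end, 35 mm from this point along its own -x; the plain half on the +x side, well clear of the bore, is where to grip it across its 48 mm width. Absent in some runs
- leaf_b_bore (a point): centre of the bore of the black phenolic leaf, half-way up; same axes as the leaf
- leaf_c_mid (a point): centre (half-way up) of the blue painted aluminium leaf: a flat drilled bar 125 mm long (its x), 48 wide (its y), 16 thick (its z), about 0.1 to 0.3 kg, starting flat on the bench. A 32 mm bore goes through it near one end, 35 mm from this point along its own -x; the plain half on the +x side, well clear of the bore, is where to grip it across its 48 mm width. Absent in some runs
- leaf_c_bore (a point): centre of the bore of the blue painted aluminium leaf, half-way up; same axes as the leaf
- leaf_d_mid (a point): centre (half-way up) of the red fibre leaf: a flat drilled bar 125 mm long (its x), 48 wide (its y), 16 thick (its z), about 0.1 to 0.3 kg, starting flat on the bench. A 32 mm bore goes through it near one end, 35 mm from this point along its own -x; the plain half on the +x side, well clear of the bore, is where to grip it across its 48 mm width. Absent in some runs
- leaf_d_bore (a point): centre of the bore of the red fibre leaf, half-way up; same axes as the leaf
- stand_foot (a point): check stand, fixed to the bench: this point is on the stud axis at the top face of the green base bar, 16 mm above the bench. The base bar is 36 mm wide; from the stud axis it runs 110 mm along this frame's +x and 32 mm the other way. A steel stud of 28 mm diameter rises from the bar, 83 mm tall, then a thin neck (12 mm diameter, 14 mm long), then a 28 mm ball. A stack of four leaves is 64 mm high
- stand_ball (a point): centre of the 28 mm ball at the top of the stud, 126 mm above the bench; same axes as stand_foot
- coupler_socket (a point): yellow ball coupler, loose, about 0.8 kg, starting upright in a low grey tray (its foot 10 mm above the bench, held by lips 8 mm high all round, so lift it straight up first). This point is where the ball's centre lies when the coupler is fully home: 36 mm above the coupler's foot, on the axis of its square socket (32 mm inside, open below, roof 14 mm above this point). The foot reaches 42 mm to -x, 22 mm to +x, 34 mm to each side. z is up, x points to the handle's side
- coupler_grip (a point): centre of the black grip block on the coupler's roof, on the socket axis: 36 mm along the coupler's x, 26 mm along its y, 32 mm high, this point 74 mm above the foot; grip it across the 26 mm
- handle (a joint): angle of the coupler's lever handle in rad: 0 is pressed fully down (level, locked, a stop), 1.2 is fully raised (a stop). It is hinged 33 mm from the socket axis on the coupler's +x side, 14 mm above coupler_socket, axis along the coupler's y. Light friction, about 0.06 N m, holds it wherever it is left.
- handle_knob (a point): centre of the red ball knob, 24 mm diameter, at the handle's end, 80 mm from the hinge. A toe on the handle closes under the ball when the handle is down, so it blocks the socket then; it clears the ball from about 0.25 rad up, and the handle counts as raised when at least half-way up (beyond 0.6)
- bushing_top (a point): steel bushing, 38 mm diameter, 32 tall, a bystander; point on its axis 16 mm up
- sleeve_top (a point): brass sleeve, 30 mm diameter, 45 tall, a bystander; point on its axis 22 mm up
- cup_top (a point): steel bearing cup, 64 mm diameter, 28 tall, a bystander; point on its axis 14 mm up
- anvil_center (a point): black phenolic press anvil, a disc 76 mm diameter, 26 tall, a bystander; its centre
Mind the look-alikes: they are no part of the job. Leave any orange, pink or purple look-alike of the part that bears leaf_b_mid alone.

How it is judged:
On the way, in this order (a step that is already met when the one before it is completed fails the run):
1. every leaf lies flat on the stand, over the stud and lined up with the base bar (horizontal distance between each of leaf_a_bore, leaf_b_bore, leaf_c_bore, leaf_d_bore and stand_foot below 0.006 m and angle between each of leaf_a_bore, leaf_b_bore, leaf_c_bore, leaf_d_bore's own z axis and vertical below 0.06 rad and height (world z) of each of leaf_a_bore, leaf_b_bore, leaf_c_bore, leaf_d_bore below 0.084 m and angle between the x axis of each of leaf_a_bore, leaf_b_bore, leaf_c_bore, leaf_d_bore and the x axis of stand_foot, either way round below 0.3 rad and x of each of leaf_a_mid, leaf_b_mid, leaf_c_mid, leaf_d_mid in the frame of stand_foot above 0 m), for 0.2 s.
2. the coupler is fully home on the ball with its handle still raised (distance between coupler_socket and stand_ball below 0.006 m and angle between coupler_socket's own z axis and vertical below 0.2 rad and value of joint handle above 0.5 rad), for 0.2 s.
3. the handle is pressed down, coupler on the ball (distance between coupler_socket and stand_ball below 0.006 m and angle between coupler_socket's own z axis and vertical below 0.2 rad and value of joint handle below 0.1 rad), for 0.2 s.
At the end, for the whole second after the job is handed in: Every leaf present has its bore within 6 mm of the stud axis, lies flat within 0.06 rad, its plain end over the base bar within 0.3 rad; the coupler socket point is within 6 mm of the ball centre, upright within 0.2 rad and at rest; the handle is below 0.1 rad (all of step 1 and all of step 3 and linear speed of coupler below 0.02 m/s); the robot touches nothing.
It fails at once if the bushing is shifted by more than 40 mm (distance of bushing_top from where it was at the start of the episode above 0.04 m).
It fails at once if the sleeve is shifted by more than 40 mm (distance of sleeve_top from where it was at the start of the episode above 0.04 m).
It fails at once if the bearing cup is shifted by more than 40 mm (distance of cup_top from where it was at the start of the episode above 0.04 m).
It fails at once if the anvil is shifted by more than 40 mm (distance of anvil_center from where it was at the start of the episode above 0.04 m).
It fails at once if the coupler is tipped over (angle between coupler_socket's own z axis and vertical above 0.8 rad).
Of leaf_a, leaf_b, leaf_c, leaf_d only 2 to 4 are there at a start; the rules pass over those that are not, and their reading is None.
At some moment in a run one of leaf_a, leaf_b, leaf_c, leaf_d may be knocked a few centimetres aside while the robot is not near it.
It also fails if it takes over 210 s, if anything falls off the work surface, if the arm or the gripper's body presses on something with over 40 N, if the wrist force passes 120 N, or if a joint passes its speed limit or range.

ROBOT

A 6-joint arm with a two-finger parallel gripper is mounted at the origin on the work surface. World frame = base frame: x ahead of the robot, y to its left, z up, the work surface at z = 0. Lengths are in m, angles in rad, forces in N, time in s.
With the tool pointing down it reaches from about 0.35 to 0.85 m from the base axis. Payload 8.1 kg.
Tool frame: the origin (TCP) lies at the very end of the fingers, on their centre line; the grasp point (between the pads) lies 19 mm behind it; z points along the fingers, y is the direction in which the jaws open and shut (so a half turn about z gives the same grasp; the last joint's range is limited). The gripper opens to 93 mm and grips with 3 to 60 N. Pads are 15 mm wide; open, the fingers measure 128 mm over their backs; the gripper's body (75 mm by 188 mm) begins 65 mm behind the grasp point.
Start: joints at [-0.085, 0.13, 1.488, -0, 1.523, -0.085], TCP at [0.6, 0, 0.219] pointing down, gripper open.
Joint ranges: [-2.96, 2.96], [-0.89, 2.26], [0.02, 2.5], [-1.34, 4.48], [0, 2.73], [-2.66, 2.66]. Speed limits (rad/s): [2.39, 2.39, 2.79, 3.14, 3.14, 3.14].

INTERFACE

Orientations are given as a rotation vector (axis times angle).
In Python, from plant import robot gives the robot as it stands.
- The arm moves only by the shell command python3 -m inch 'ROWS' [FORCE]. ROWS is JSON, a list that holds one entry, the list of rows, each a list of 7 numbers: the shift along the tool's x, y, z in cm, then the turn, a rotation vector about the tool's x, y, z in degrees, then the gripper command: -1 is fully open, 1 is shut, values between are in proportion. A call has 1 to 5 rows; each row shifts and turns the commanded pose from where the row before left it, along the tool's axes as they then stand; what a row does not reach is not made up. A row lasts 1/10 s, in which the tool goes at most 50 mm and 8.59 degrees, less where a joint would pass 70% of its speed; a pose out of reach is approached as far as the arm can. A call with a gripper value outside its range is refused whole. The fingers move at their own pace and stop on an object; FORCE is the grip in N (left out, the last holds). Time passes only in rows, so rows that do not move let the fingers close. It gives the time, the measured TCP pose, the force and the opening at its end, in the units of the state.
- robot.read_state(): the state, without advancing time (a new reading comes with each control period).
- robot.read_camera(name): name is "scene" or "side" or "wrist"; returns a dict with "image" (420x560x3 uint8, blue, green, red), "K" (3x3 intrinsics, pixels), "distortion" ([k1, k2, p1, p2, k3] as OpenCV has them; the pictures are not rectified), "R" (3x3) and "t" (3): a world point X has camera coordinates R X + t; the wrist camera has in their place "tool_from_camera" (4x4, takes a point from camera to tool coordinates, whose origin is the TCP and whose axes are the flange's). Camera axes: x right, y down, z forward; pixel columns grow to the right and rows downward; lengths in m; the calibration is good to about 2 mm. A picture is of the moment at which its call begins: read the wrist's pose just before it. There is no depth.
- robot.close_job(): hands the job in, once; it reports no verdict.
The state is a dict: "t": time; "q": joint angles; "dq": joint speeds; "joint_torque": joint torques, N m; "tool_pos": TCP position; "orientation": TCP orientation; "force": force on the tool from outside, world axes, zero at the start; "wrist_torque": the same for the moment, N m; "opening": finger opening in m.
Only numpy, scipy, OpenCV 4.12 (cv2) and the standard library are available. Lean on these libraries where they do the work, as an engineer would, in place of code of your own. Each camera call takes 0.05 s, during which the arm holds its last target. There are 200 camera calls.

## Working session

There is one attempt and no reset: what is moved stays moved. The work goes in short steps, Python scripts to look and compute and a shell command to move; the robot and the scene stay as the last step left them, time stands still between calls to the robot, and variables do not carry over. Pictures are saved under pics/ and viewed, about 12 in all and at most 16, crops included, and the job is handed in when it is done.

```bash
ls; mkdir -p pics
cat > h.py <<'E'
from plant import robot
import numpy as np, cv2
from scipy.spatial.transform import Rotation as Ro
def cam(n):
    s=robot.read_state(); c=robot.read_camera(n); c={k:(np.array(v) if k!='image' else v) for k,v in c.items()}
    if n=='wrist':
        T=np.eye(4); T[:3,:3]=Ro.from_rotvec(s['orientation']).as_matrix(); T[:3,3]=s['tool_pos']
        M=np.linalg.inv(T@c['tool_from_camera']); c['R']=M[:3,:3]; c['t']=M[:3,3]
    return c
def ray(c,px):
    p=cv2.undistortPoints(np.array(px,float).reshape(-1,1,2),c['K'],c['distortion']).reshape(-1,2)
    d=np.c_[p,np.ones(len(p))]@c['R']; o=-c['R'].T@c['t']; return o,d
def onplane(c,px,z):
    o,d=ray(c,px); return o+d*((z-o[2])/d[:,2])[:,None]
def proj(c,X):
    return cv2.projectPoints(np.array(X,float).reshape(-1,1,3),cv2.Rodrigues(c['R'])[0],c['t'],c['K'],c['distortion'])[0].reshape(-1,2)
E
python3 - <<'E'
from h import *
for n in('scene','side','wrist'):
    c=cam(n); cv2.imwrite(f'pics/{n}0.png',c['image']); print(n,-c['R'].T@c['t'],c['R'][2],c['K'][0,0])
s=robot.read_state(); print(s['t'],s['tool_pos'],s['orientation'],s['opening'])
E
```

```text
pics
scene [ 1.01738084 -0.82034918  0.75981988] [-0.42341477  0.68889541 -0.58833922] 501.18997373157146
side [0.29782086 0.70261368 0.80613668] [ 0.23845502 -0.71189589 -0.66056298] 489.7352017094693
wrist [0.60046619 0.07631313 0.38496154] [-0.00123042 -0.27361549 -0.96183837] 291.29626020359166
0.15 [5.99551114e-01 7.43135941e-05 2.17833209e-01] [-2.22065307e+00 -2.22068269e+00  1.44926780e-03] 0.0930460097903259
```

View pics/scene0.png

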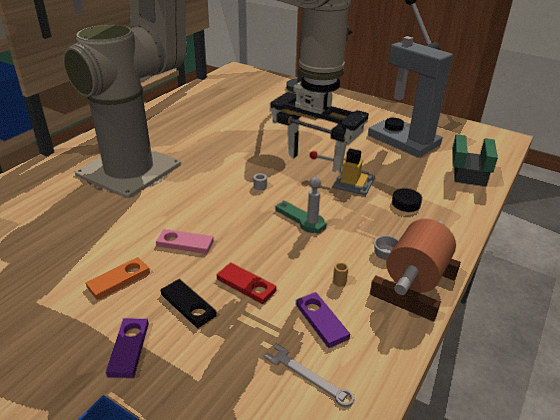

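View pics/side0.png

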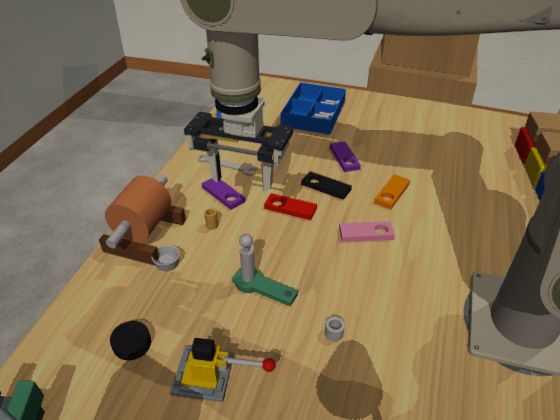

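Scene view: red leaf at (247,283), black leaf (188,302), the look-alikes (orange, pink and two purple), stand (314,205), coupler (352,170) with its handle toward the robot and looking nearly level. There is no bare-aluminium or blue leaf, so only b and d are present. The side view agrees: red (290,206), black (327,185), coupler (203,370), knob (268,365).

```bash
cat > m.py <<'E'
from h import *
def mask(c,col):
    H=cv2.cvtColor(c['image'],cv2.COLOR_BGR2HSV)
    if col=='red': m=cv2.inRange(H,(0,190,60),(6,255,255))|cv2.inRange(H,(174,190,60),(180,255,255))
    if col=='black': m=cv2.inRange(H,(0,0,0),(180,255,45))
    if col=='green': m=cv2.inRange(H,(60,80,30),(90,255,255))
    if col=='yellow': m=cv2.inRange(H,(22,180,100),(32,255,255))
    return m
def blobs(c,col,amin=60):
    m=mask(c,col); n,l,s,ce=cv2.connectedComponentsWithStats(m)
    return [(ce[i].round(1),s[i],(l==i).astype(np.uint8)) for i in range(1,n) if s[i][4]>amin]
def tri(c1,p1,c2,p2):
    o1,d1=ray(c1,p1);o2,d2=ray(c2,p2);A=np.c_[d1[0],-d2[0]];x=np.linalg.lstsq(A,o2-o1,rcond=None)[0]
    a=o1+x[0]*d1[0];b=o2+x[1]*d2[0];return (a+b)/2,np.linalg.norm(a-b)
E
python3 - <<'E'
from m import *
C={n:cam(n) for n in('scene','side')}
for n,c in C.items():
    for col in('red','black','green','yellow'):
        for ce,s,l in blobs(c,col):
            if s[4]>5000: continue
            k=cv2.findContours(l,0,1)[0][0].reshape(-1,2)
            P=onplane(c,k,.016)[:,:2]; r=cv2.minAreaRect((P*1000).astype(np.float32))
            print(n,col,ce,s[4],'rect',np.round(r[0]),np.round(r[1]),round(r[2]))
a,b=C['scene'],C['side']
print('ball',tri(a,[315,184],b,[247,240]),'knob',tri(a,[313,155],b,[268,365]),'block',tri(a,[353,163],b,[204,349]))
E
```

```text
scene red [245.4 282.1] 1042 rect [ 561. -203.] [ 57. 131.] 87
scene black [42.4 18.5] 349 rect [-1554.   863.] [ 50. 833.] 57
scene black [199.7  54.5] 484 rect [-462.  882.] [ 51. 665.] 41
scene black [178.4  70.1] 231 rect [-493.  746.] [ 86. 625.] 43
scene black [78.  71.6] 765 rect [-737.  430.] [ 86. 542.] 58
scene black [153.1  70.6] 97 rect [-478.  609.] [ 60. 194.] 23
scene black [322.6 103.3] 1877 rect [221. 717.] [332. 660.] 38
scene black [126.7 107.5] 377 rect [-273.  210.] [199. 513.] 48
scene black [ 38.9 124. ] 888 rect [-456.   38.] [ 53. 504.] 60
scene black [288.8 118.8] 202 rect [263. 523.] [171.  80.] 7
scene black [393.9 124.1] 212 rect [542. 686.] [61. 98.] 22
scene black [295.7 144.4] 83 rect [337. 382.] [  9. 169.] 31
scene black [473.6 172. ] 619 rect [824. 591.] [ 99. 277.] 18
scene black [353.2 155.9] 173 rect [520. 412.] [40. 83.] 22
scene black [406.3 199.8] 552 rect [737. 282.] [ 74. 107.] 17
scene black [450.7 271.6] 165 rect [918.  72.] [25. 50.] 4
scene black [467.2 290.1] 96 rect [966.  47.] [  8. 115.] 0
scene black [187.6 302.5] 1213 rect [ 497. -
[... 1109 characters left out ...]
7.  55.] [25. 29.] 0
side black [130.3 340.2] 1234 rect [735. 281.] [74. 89.] 49
side black [203.2 348.9] 444 rect [593. 255.] [45. 46.] 10
side black [ 33.8 405.4] 500 rect [828. 454.] [37. 69.] 18
side green [264.8 287.4] 991 rect [534.  74.] [ 66. 143.] 79
side green [ 25.3 400.9] 1037 rect [850. 459.] [59. 75.] 18
side yellow [538.3 159.3] 126 rect [ -73. -610.] [ 27. 137.] 5
side yellow [202.6 370.4] 1041 rect [574. 285.] [75. 90.] 9
ball (array([0.57409077, 0.05918167, 0.12572162]), np.float64(0.004334572978791786)) knob (array([0.45533028, 0.27598484, 0.06239587]), np.float64(0.0003900947141251149)) block (array([0.57175764, 0.2857468 , 0.07024808]), np.float64(0.0024234161213505493))
```

```bash
python3 -m inch '[[[-4,-1,0,0,0,0,-1],[-4,-1,0,0,0,0,-1],[-4,-1,0,0,0,0,-1],[-4,-1,0,0,0,0,-1],[-4,0,0,0,0,0,-1]]]'; for i in 1 2; do python3 -m inch '[[[0,0,0,0,0,-8,-1],[0,0,0,0,0,-8,-1],[0,0,0,0,0,-8,-1],[0,0,0,0,0,-8,-1],[0,0,0,0,0,-8,-1]]]'; done
python3 - <<'E'
from m import *
c=cam('wrist');cv2.imwrite('pics/w1.png',c['image'])
s=robot.read_state();print(s['tool_pos'],Ro.from_rotvec(s['orientation']).as_matrix().round(3),s['q'])
E
```

```text
t: 0.75
tool_pos: [0.559, -0.2014, 0.2187]
orientation: [-2.221, -2.221, 0.0]
force: [1.0, -0.0, -0.1]
opening: 0.093
t: 1.25
tool_pos: [0.5599, -0.2, 0.2184]
orientation: [-1.32, -2.851, -0.0]
force: [-0.1, 0.1, 0.1]
opening: 0.0932
t: 1.75
tool_pos: [0.5599, -0.2, 0.2184]
orientation: [-0.265, -3.13, -0.0]
force: [0.2, 0.1, 0.2]
opening: 0.093
[ 0.55990381 -0.19994993  0.21846649] [[-0.987  0.159 -0.   ]
 [ 0.159  0.987  0.   ]
 [ 0.     0.    -1.   ]] [-4.29204089e-01  1.16097593e-01  1.50398985e+00 -3.05372657e-05
  1.52182465e+00 -1.84002653e+00]
```

View pics/w1.png

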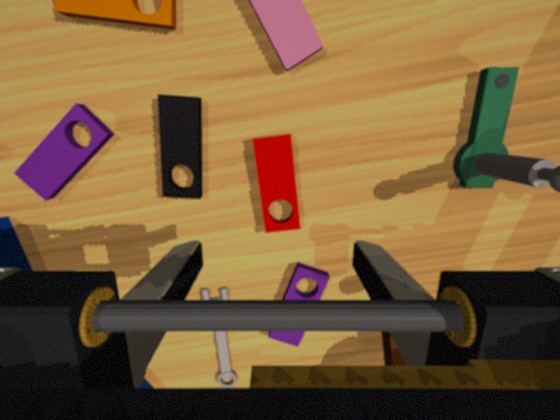

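Wrist view: red leaf (277,183) with its bore at the bottom (280,210), black leaf (180,146) with its bore at (182,176), green bar and stud at right. Both plain ends point toward the robot, as on the stand.

```bash
cat >> m.py <<'E'
def leaf(c,col,z=.016):
    for ce,s,l in blobs(c,col,300):
        ks,h=cv2.findContours(l,cv2.RETR_CCOMP,1)
        o=max(ks,key=len).reshape(-1,2); P=onplane(c,o,z)[:,:2]*1000
        r=cv2.minAreaRect(P.astype(np.float32)); L,W=max(r[1]),min(r[1])
        if not(110<L<145 and 40<W<65): continue
        b=cv2.boxPoints(r); e=[b[1]-b[0],b[2]-b[1]]; u=max(e,key=np.linalg.norm); u/=np.linalg.norm(u)
        full=cv2.drawContours(np.zeros_like(l),[max(ks,key=len)],-1,1,-1); hm=cv2.erode(full,np.ones((5,5)))*(1-l)
        hc=None
        n,ll,ss,cc=cv2.connectedComponentsWithStats(hm)
        if n>1:
            i=1+np.argmax(ss[1:,4]); hc=onplane(c,cc[i],z)[0,:2]*1000
            if (hc-r[0])@u>0: u=-u
        m=np.array(r[0]); print(col,'px',ce,'mid',m.round(1),'LW',round(L,1),round(W,1),'yaw',np.degrees(np.arctan2(u[1],u[0])).round(1),'hole',None if hc is None else hc.round(1),'bore',(m-35*u).round(1))
E
python3 - <<'E'
from m import *
c=cam('wrist');leaf(c,'red');leaf(c,'black')
for ce,s,l in blobs(c,'green',300):
    k=cv2.findContours(l,0,1)[0][0].reshape(-1,2);r=cv2.minAreaRect((onplane(c,k,.016)[:,:2]*1000).astype(np.float32));print('bar',ce,r)
    d=onplane(c,[501,82],.016)[0]*1000;print('bar end hole',d)
E
```

```text
red px [276.3 178.5] mid [ 557.7 -199.7] LW 122.9 47.1 yaw 177.3 hole [ 590.8 -201.1] bore [ 592.6 -201.3]
black px [180.5 141. ] mid [ 492.5 -310.6] LW 122.1 48.2 yaw 166.7 hole [ 525.4 -316.9] bore [ 526.6 -318.7]
bar [487.  128.1] ((534.1885375976562, 66.71757507324219), (60.23338317871094, 141.3976593017578), 72.11254119873047)
bar end hole [478.71809773  77.31513082  16.        ]
```

```bash
python3 -m inch '[[[0,0,0,0,0,-6.4,-1],[3.2,0,4,0,0,0,-1],[0,0,4,0,0,0,-1],[0,0,4,0,0,0,-1],[0,0,4,0,0,0,-1]]]' 40;  python3 -m inch '[[[0,0,3.5,0,0,0,-1],[0,0,1.9,0,0,0,-1],[0,0,0,0,0,0,1],[0,0,0,0,0,0,1],[0,0,0,0,0,0,1]]]' 40; python3 -m inch '[[[0,0,0,0,0,0,1],[0,0,0,0,0,0,1],[0,0,0,0,0,0,1]]]' 45
```

```text
t: 2.35
tool_pos: [0.5286, -0.198, 0.0584]
orientation: [0.107, 3.139, -0.001]
force: [0.2, -0.4, 0.1]
opening: 0.0932
t: 2.85
tool_pos: [0.5293, -0.1982, 0.0063]
orientation: [0.102, 3.139, -0.001]
force: [0.3, -0.1, 0.6]
opening: 0.0737
t: 3.15
tool_pos: [0.5291, -0.1981, 0.006]
orientation: [0.099, 3.139, -0.0]
force: [-0.5, 0.7, -0.9]
opening: 0.0497
```

```bash
python3 -m inch '[[[0,0,0,0,0,0,1],[0,0,-1,0,0,0,1],[0,0,-3,0,0,0,1],[0,0,-4,0,0,0,1],[0,0,-4,0,0,0,1]]]' 50;  python3 -m inch '[[[0,0,-4,0,0,0,1],[0,0,-4,0,0,0,1],[0,0,0,0,0,5.5,1],[0,0,0,0,0,5.5,1],[0,0,0,0,0,0,1]]]'
python3 - <<'E'
from h import *
s=robot.read_state();R=Ro.from_rotvec(s['orientation']).as_matrix();p=s['tool_pos']
print(p,R.round(3),s['opening'],s['force'])
u=R[:2,0];bore=p[:2]-.0636*u;print(bore,R[:2,:2].T@(np.array([.574,.059])-bore)*100)
E
```

```text
t: 3.65
tool_pos: [0.528, -0.1976, 0.1268]
orientation: [-0.099, -3.139, -0.001]
force: [0.5, -0.4, -1.5]
opening: 0.0476
t: 4.15
tool_pos: [0.5288, -0.198, 0.2065]
orientation: [0.402, 3.115, -0.0]
force: [-0.3, 0.3, -1.9]
opening: 0.0476
[ 0.52881308 -0.1980195   0.20646045] [[-0.967  0.254  0.001]
 [ 0.254  0.967 -0.   ]
 [-0.001 -0.    -1.   ]] 0.04756875743310908 [-0.3035126   0.26035093 -1.86705079]
[ 0.59033364 -0.21414955] [ 8.5075021  26.00763253]
```

```bash
python3 -m inch '[[[1.7,4.2,-1,0,0,0,1],[1.7,4.2,0,0,0,0,1],[1.7,4.2,0,0,0,0,1],[1.7,4.2,0,0,0,0,1],[1.7,3.2,0,0,0,0,1]]]';  python3 -m inch '[[[0,0,0,0,0,0,1],[0,0,0,0,0,0,1]]]'
python3 - <<'E'
from m import *
for n in('wrist','scene','side'):
    c=cam(n);cv2.imwrite(f'pics/{n}2.png',c['image'])
a=[cv2.imread(f'pics/{n}2.png') for n in('wrist','scene')]
cv2.imwrite('pics/c2.png',np.hstack([a[0],cv2.resize(a[1][60:340,180:500],None,fx=1.5,fy=1.5)])[:, :1040] if 0 else np.hstack([cv2.resize(a[0],(480,360)),cv2.resize(a[1][100:280,220:380],(320,360))]))
E
```

```text
t: 4.65
tool_pos: [0.4961, 0.0192, 0.2154]
orientation: [-0.393, -3.116, -0.001]
force: [0.3, -0.4, -1.2]
opening: 0.0473
t: 4.85
tool_pos: [0.4967, 0.0175, 0.2156]
orientation: [-0.393, -3.117, 0.001]
force: [-1.2, -0.1, -2.0]
opening: 0.0472
```

View pics/c2.png

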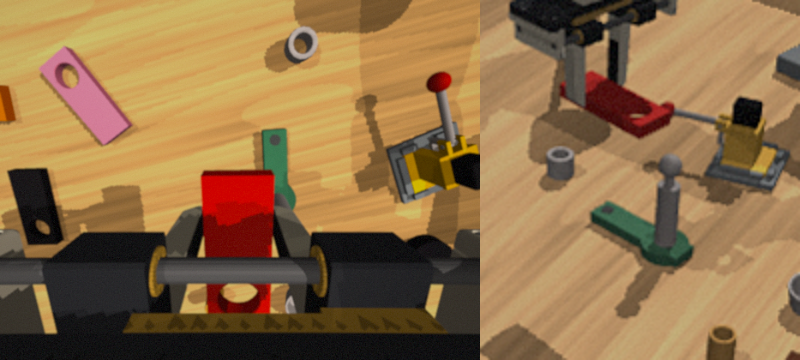

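Left: the red leaf is held level, with its bore half hidden by the gripper at about wrist (280,342). Right (scene): the leaf sits beyond the stud. The coupler handle is level.

Run:
```python
from m import *
C={n:cam(n) for n in('scene','side')}
z=robot.read_state()['tool_pos'][2]+.010
X={}
ims=[]
for n,c in C.items():
    for col in ['red']:leaf(c,col,z)
    x,y={'scene':(215,100),'side':(200,190)}[n]
    ims.append(cv2.resize(c['image'][y:y+100,x:x+100],(400,400),interpolation=cv2.INTER_CUBIC))
    H=cv2.cvtColor(c['image'],cv2.COLOR_BGR2HSV); 
    g=cv2.GaussianBlur(c['image'],(3,3),0)
cv2.imwrite('pics/c3.png',np.hstack(ims))
```

```text
(no output)
```

View pics/c3.png

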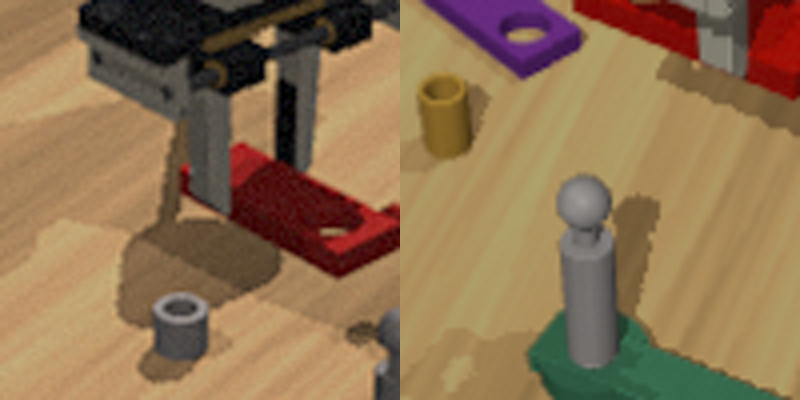

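```bash
cat >> m.py <<'E'
def ball(c,p,r=16):
    x,y=int(p[0]),int(p[1]); w=c['image'][y-r:y+r,x-r:x+r]
    H=cv2.cvtColor(w,cv2.COLOR_BGR2HSV); m=cv2.inRange(H,(0,0,60),(180,60,255))
    return x,y,m
E
python3 - <<'E'
from m import *
C={n:cam(n) for n in('scene','side')}
s=robot.read_state();p=np.array(s['tool_pos']);R=Ro.from_rotvec(s['orientation']).as_matrix()
for f in(.0636,): b=p-R[:,0]*f-R[:,2]*.010
print('bore top pred',b)
ims=[]
for n,c in C.items():
    q=proj(c,b)[0];qb=proj(c,[.574,.059,.126])[0];print(n,q,'ball',qb)
    for w in(q,qb):
        x,y=int(w[0])-20,int(w[1])-20
        im=cv2.resize(c['image'][y:y+40,x:x+40],(400,400),interpolation=cv2.INTER_NEAREST)
        cv2.circle(im,tuple(((w-[x,y])*10+0).astype(int)),3,(0,255,0),-1)
        for k in range(0,400,50): cv2.putText(im,str(x+k//10),(k,396),0,.35,(255,255,255));cv2.putText(im,str(y+k//10),(0,k+5),0,.35,(255,255,255))
        ims.append(im)
cv2.imwrite('pics/c4.png',cv2.resize(np.vstack([np.hstack(ims[:2]),np.hstack(ims[2:])]),(600,600)))
E
```

```text
bore top pred [ 5.58591439e-01 -5.37326096e-05  2.25449577e-01]
scene [297.12048717 155.1400622 ] ball [314.00886752 183.81686645]
side [261.83696514 184.43569823] ball [245.98520437 239.97766541]
```

View pics/c4.png

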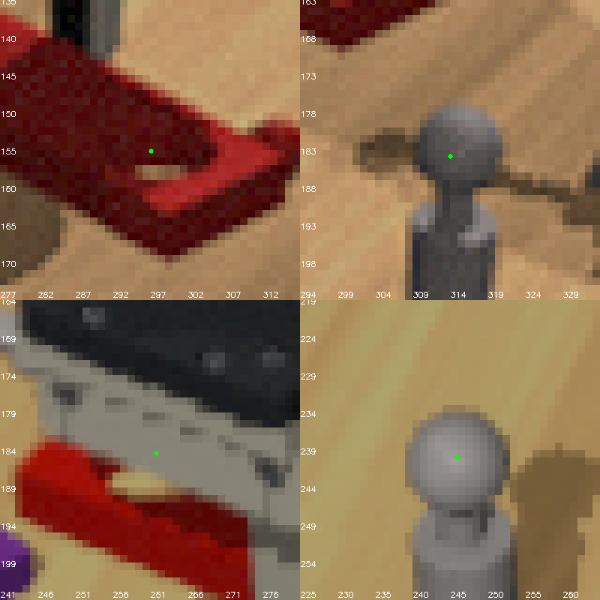

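Run:
```python
from m import *
C={n:cam(n) for n in('scene','side')}
a,b=C['scene'],C['side']
print('ball',tri(a,[315.0,181.9],b,[245.5,239.7]))
# stud axis at z=.0715: stud mid px
for n,c,p in(('scene',a,[315.0,181.9]),('side',b,[245.5,239.7])): print(n,onplane(c,p,.126))
s=robot.read_state();p=np.array(s['tool_pos']);R=Ro.from_rotvec(s['orientation']).as_matrix();bo=p-R[:,0]*.0636
# leaf in hand: predicted end corners on top face & bottom edges vs masks
for n,c in C.items():
    P=[p-R[:,0]*(.0636+.0275)+R[:,1]*sy*.024-R[:,2]*dz for sy in(1,-1) for dz in(.010,-.006)]
    print(n,proj(c,P).round(1).tolist())
B=tri(a,[315.0,181.9],b,[245.5,239.7])[0]
print('move',R.T@(B-bo)*100)
```

```text
ball (array([0.57409802, 0.06223057, 0.12966708]), np.float64(0.0008861890699698933))
scene [[0.57193236 0.06753443 0.126     ]]
side [[0.57519984 0.05855344 0.126     ]]
scene [[314.2, 156.2], [313.8, 162.7], [298.3, 163.8], [298.0, 170.3]]
side [[243.0, 186.3], [243.4, 192.8], [257.0, 173.7], [257.3, 180.1]]
move [0.06456954 6.38890279 8.58215468]
```

```bash
python3 -m inch '[[[0,3,0,0,0,0,1],[0,3.25,0,0,0,0,1],[0,0,3,0,0,0,1],[0,0,3.2,0,0,0,1],[0,0,0,0,0,0,1]]]'
python3 - <<'E'
from m import *
s=robot.read_state();p=np.array(s['tool_pos']);R=Ro.from_rotvec(s['orientation']).as_matrix();print(p,p-R[:,0]*.0636)
ims=[]
for n,(x,y) in {'scene':(290,150),'side':(215,205)}.items():
    c=cam(n);im=cv2.resize(c['image'][y:y+50,x:x+50],(400,400),interpolation=cv2.INTER_NEAREST);ims.append(im)
cv2.imwrite('pics/c5.png',np.hstack(ims))
E
```

```text
t: 5.8
tool_pos: [0.5094, 0.0773, 0.1487]
orientation: [-0.398, -3.108, 0.002]
force: [-0.2, -0.1, -1.5]
opening: 0.0471
[0.50940582 0.07730762 0.14868972] [0.57095497 0.06129531 0.1481729 ]
```

View pics/c5.png

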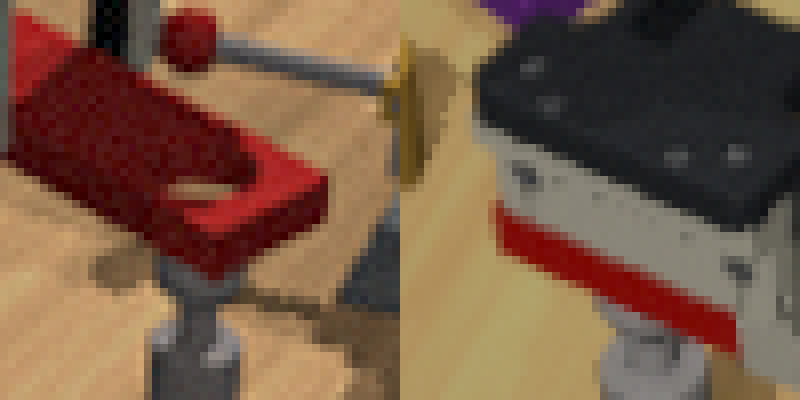

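The leaf is level just above the ball (scene ball column about 315). The bore estimate is 3 mm short in x, so I'll correct that and descend gently while watching force.

```bash
python3 -m inch '[[[-0.3,0,0,0,0,0,1],[0,0,0.2,0,0,0,1],[0,0,0.2,0,0,0,1]]]'; python3 -m inch '[[[0,0,0.2,0,0,0,1],[0,0,0,0,0,0,1]]]';  python3 -m inch '[[[0,0,0.3,0,0,0,1],[0,0,0,0,0,0,1]]]'
```

```text
t: 6.2
tool_pos: [0.5168, 0.0765, 0.1511]
orientation: [0.399, 3.114, 0.001]
force: [0.1, 0.9, -0.5]
opening: 0.0471
t: 6.4
tool_pos: [0.5155, 0.0766, 0.1475]
orientation: [-0.399, -3.116, 0.0]
force: [0.3, -0.7, -1.6]
opening: 0.0475
t: 6.6
tool_pos: [0.5153, 0.0767, 0.1441]
orientation: [-0.399, -3.115, 0.0]
force: [-0.5, -0.0, -1.5]
opening: 0.0476
```

```bash
python3 -m inch '[[[0.25,0,0,0,0,0,1],[0,0,0,0,0,0,1]]]'; python3 -m inch '[[[0,0,0.2,0,0,0,1],[0,0,0.2,0,0,0,1],[0,0,0,0,0,0,1]]]';  python3 -m inch '[[[0,0,0.3,0,0,0,1],[0,0,0,0,0,0,1]]]'
```

```text
t: 6.8
tool_pos: [0.513, 0.0774, 0.1446]
orientation: [-0.399, -3.116, -0.0]
force: [0.1, 0.2, -0.8]
opening: 0.047
t: 7.1
tool_pos: [0.513, 0.0773, 0.1401]
orientation: [-0.399, -3.115, 0.0]
force: [-0.1, -0.3, -1.6]
opening: 0.0477
t: 7.3
tool_pos: [0.5129, 0.0773, 0.1371]
orientation: [-0.399, -3.115, 0.0]
force: [-0.9, 0.1, -0.8]
opening: 0.0474
```

```bash
python3 -m inch '[[[0,0,0.3,0,0,0,1],[0,0,0,0,0,0,1]]]'; python3 -m inch '[[[0,0,0.3,0,0,0,1],[0,0,0,0,0,0,1]]]';  python3 -m inch '[[[0,0,0.3,0,0,0,1],[0,0,0,0,0,0,1]]]'; python3 -m inch '[[[0,0,0.3,0,0,0,1],[0,0,0,0,0,0,1]]]'
```

```text
t: 7.5
tool_pos: [0.513, 0.0773, 0.1341]
orientation: [-0.399, -3.116, 0.0]
force: [-0.3, -0.9, -0.9]
opening: 0.0476
t: 7.7
tool_pos: [0.513, 0.0773, 0.1311]
orientation: [-0.399, -3.116, 0.0]
force: [0.6, 0.2, -0.8]
opening: 0.0474
t: 7.9
tool_pos: [0.513, 0.0773, 0.1281]
orientation: [-0.399, -3.116, 0.0]
force: [0.4, -1.0, -1.0]
opening: 0.0474
t: 8.1
tool_pos: [0.513, 0.0773, 0.1251]
orientation: [-0.399, -3.116, 0.0]
force: [-0.4, -0.1, -1.1]
opening: 0.0474
```

```bash
python3 -m inch '[[[0,0,0.5,0,0,0,1],[0,0,0.5,0,0,0,1],[0,0,0.4,0,0,0,1],[0,0,0,0,0,0,1]]]'; python3 -m inch '[[[0,0,0.4,0,0,0,1],[0,0,0.4,0,0,0,1],[0,0,0,0,0,0,1]]]';  python3 -m inch '[[[0,0,0.4,0,0,0,1],[0,0,0.4,0,0,0,1],[0,0,0,0,0,0,1]]]'
```

```text
t: 8.5
tool_pos: [0.5128, 0.0774, 0.1106]
orientation: [-0.399, -3.115, 0.0]
force: [-0.0, 0.8, -0.0]
opening: 0.0473
t: 8.8
tool_pos: [0.5131, 0.0773, 0.1032]
orientation: [-0.399, -3.116, 0.0]
force: [-0.1, -0.7, -1.2]
opening: 0.0471
t: 9.1
tool_pos: [0.5127, 0.0773, 0.0946]
orientation: [-0.399, -3.115, 0.0]
force: [-1.1, 0.0, -1.6]
opening: 0.0472
```

Run:
```python
from m import *
ims=[]
for n,(x,y) in {'scene':(270,150),'side':(200,205)}.items():
    c=cam(n);im=cv2.resize(c['image'][y:y+80,x:x+80],(400,400),interpolation=cv2.INTER_NEAREST);ims.append(im)
cv2.imwrite('pics/c6.png',np.hstack(ims))
```

```text
(no output)
```

View pics/c6.png

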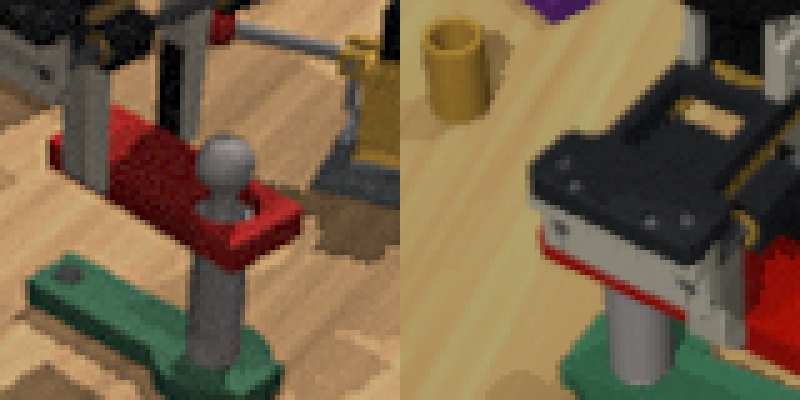

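The leaf is threaded on the stud and aligned with the bar. Lowering it to the bar.

```bash
python3 -m inch '[[[0,0,1.5,0,0,0,1],[0,0,1.5,0,0,0,1],[0,0,1.5,0,0,0,1],[0,0,0,0,0,0,1]]]'; python3 -m inch '[[[0,0,1.5,0,0,0,1],[0,0,0.5,0,0,0,1],[0,0,0,0,0,0,1]]]'; python3 -m inch '[[[0,0,0.4,0,0,0,1],[0,0,0,0,0,0,1]]]';  python3 -m inch '[[[0,0,0.3,0,0,0,1],[0,0,0,0,0,0,1]]]'
```

```text
t: 9.6
tool_pos: [0.5113, 0.0772, 0.0477]
orientation: [-0.399, -3.112, 0.001]
force: [-1.3, -0.7, -1.6]
opening: 0.0473
t: 9.9
tool_pos: [0.5128, 0.0773, 0.0297]
orientation: [-0.399, -3.115, 0.0]
force: [-0.1, 0.2, -1.2]
opening: 0.047
t: 10.1
tool_pos: [0.5135, 0.0773, 0.0267]
orientation: [0.399, 3.116, 0.0]
force: [-0.8, -0.3, -1.5]
opening: 0.0474
t: 10.3
tool_pos: [0.5133, 0.0773, 0.0235]
orientation: [0.399, 3.116, 0.0]
force: [0.8, -1.4, -1.6]
opening: 0.0473
```

```bash
python3 -m inch '[[[0,0,0.2,0,0,0,1],[0,0,0,0,0,0,1],[0,0,0,0,0,0,-1],[0,0,0,0,0,0,-1],[0,0,0,0,0,0,-1]]]'; python3 -m inch '[[[0,0,0,0,0,0,-1],[0,0,-4.2,0,0,0,-1],[0,0,-4.2,0,0,0,-1],[0,0,-4.2,0,0,0,-1],[0,0,-4.2,0,0,0,-1]]]'; python3 -m inch '[[[0,0,-4.2,0,0,0,-1],[-0.6,-4.2,0,0,0,0,-1],[-0.6,-4.2,0,0,0,0,-1],[-0.6,-4.2,0,0,0,0,-1],[-0.6,-4.2,0,0,0,0,-1]]]'; python3 -m inch '[[[-0.6,-4.2,0,0,0,0,-1],[-0.6,-4.2,0,0,0,0,-1],[-0.6,-4.2,0,0,0,0,-1],[-0.6,-4.2,0,0,0,0,-1],[-0.6,-3.9,0,0,0,0,-1]]]'; python3 -m inch '[[[0,0,0,0,0,0,-1]]]'
python3 - <<'E'
from m import *
s=robot.read_state();print(s['tool_pos'],Ro.from_rotvec(s['orientation']).as_matrix().round(3)[:2,0])
c=cam('wrist');cv2.imwrite('pics/w7.png',c['image']);leaf(c,'black')
c=cam('scene');cv2.imwrite('pics/s7.png',c['image'])
cv2.imwrite('pics/c7.png',np.hstack([cv2.resize(cv2.imread('pics/w7.png'),(480,360)),cv2.resize(c['image'][120:300,220:380],(320,360))]))
E
```

```text
t: 10.8
tool_pos: [0.5133, 0.0773, 0.0216]
orientation: [0.399, 3.116, 0.0]
force: [-0.1, -0.3, -0.3]
opening: 0.0668
t: 11.3
tool_pos: [0.5129, 0.0773, 0.1912]
orientation: [-0.399, -3.116, 0.0]
force: [0.5, -0.4, 0.0]
opening: 0.0925
t: 11.8
tool_pos: [0.4937, -0.0927, 0.2318]
orientation: [0.398, 3.116, -0.0]
force: [0.6, 0.1, -0.1]
opening: 0.0933
t: 12.3
tool_pos: [0.4704, -0.3011, 0.2316]
orientation: [0.4, 3.116, -0.0]
force: [-0.4, -0.9, 0.8]
opening: 0.0929
t: 12.4
tool_pos: [0.4696, -0.3034, 0.2312]
orientation: [-0.406, -3.115, 0.002]
force: [0.1, 0.5, -0.9]
opening: 0.0932
[ 0.46961484 -0.30341541  0.23118469] [-0.967  0.256]
black px [275.3 195.5] mid [ 491.3 -311.5] LW 122.5 44.9 yaw 166.9 hole [ 523.3 -318.9] bore [ 525.4 -319.5]
```

View pics/c7.png

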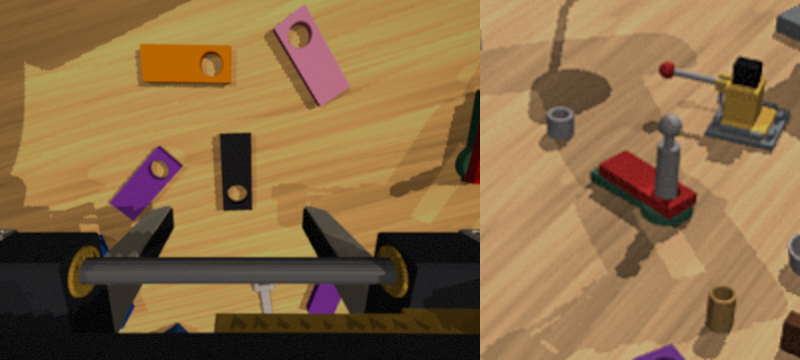

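Wrist: black leaf at (275,195) with its bore toward the gripper, unmoved. Scene: red leaf flat on the bar at (318,210).

```bash
python3 -m inch '[[[0,0,0,0,0,-1.7,-1],[0.55,-0.3,4,0,0,0,-1],[0,0,4,0,0,0,-1],[0,0,4,0,0,0,-1],[0,0,4,0,0,0,-1]]]';  python3 -m inch '[[[0,0,4,0,0,0,-1],[0,0,2,0,0,0,-1],[0,0,0,0,0,0,-1]]]'
```

```text
t: 13.0
tool_pos: [0.4655, -0.2994, 0.0706]
orientation: [0.347, 3.121, -0.0]
force: [0.2, 0.0, 0.3]
opening: 0.0925
t: 13.3
tool_pos: [0.4627, -0.2974, 0.0079]
orientation: [-0.347, -3.116, -0.006]
force: [-0.8, 0.8, -0.2]
opening: 0.0928
```

```bash
python3 -m inch '[[[0,0,0,0,0,0,-1],[0,0,0,0,0,0,-1]]]'
```

```text
t: 13.5
tool_pos: [0.4666, -0.3014, 0.0139]
orientation: [0.351, 3.119, -0.003]
force: [-0.8, 0.4, -0.7]
opening: 0.0928
```

```bash
python3 -m inch '[[[0.25,-0.4,0,0,0,0,-1],[0,0,0.9,0,0,0,-1],[0,0,0,0,0,0,-1],[0,0,0,0,0,0,-1]]]'
```

```text
t: 13.9
tool_pos: [0.4612, -0.3041, 0.0023]
orientation: [-0.353, -3.121, -0.001]
force: [-0.4, 0.5, 0.2]
opening: 0.0927
```

```bash
python3 -m inch '[[[0,0,0,0,0,0,1],[0,0,0,0,0,0,1],[0,0,0,0,0,0,1],[0,0,0,0,0,0,1],[0,0,0,0,0,0,1]]]' 50; python3 -m inch '[[[0,0,0,0,0,0,1],[0,0,0,0,0,0,1]]]'; python3 -m inch '[[[0,0,-1,0,0,0,1],[0,0,-3,0,0,0,1],[0,0,-4,0,0,0,1],[0,0,-4,0,0,0,1],[0,0,-4,0,0,0,1]]]' 50;  python3 -m inch '[[[0,0,-4,0,0,0,1],[0,0,-2,0,0,0,1],[0,0,0,0,0,1.7,1],[0,0,0,0,0,0,1],[0,0,0,0,0,0,1]]]'
python3 - <<'E'
from h import *
s=robot.read_state();R=Ro.from_rotvec(s['orientation']).as_matrix();p=s['tool_pos']
u=R[:2,0];bore=p[:2]-.066*u;print(p,u,bore,R[:2,:2].T@(np.array([.574,.061])-bore)*100)
E
```

```text
t: 14.4
tool_pos: [0.4616, -0.3043, 0.0027]
orientation: [0.353, 3.122, -0.0]
force: [-0.2, 0.2, 0.5]
opening: 0.0578
t: 14.6
tool_pos: [0.4616, -0.3043, 0.0026]
orientation: [0.353, 3.122, -0.0]
force: [0.6, 0.3, 0.2]
opening: 0.0474
t: 15.1
tool_pos: [0.4612, -0.304, 0.1646]
orientation: [-0.353, -3.122, -0.0]
force: [0.8, 0.4, -1.0]
opening: 0.0473
t: 15.6
tool_pos: [0.4606, -0.3035, 0.2202]
orientation: [-0.399, -3.113, -0.003]
force: [-0.3, 0.4, -1.9]
opening: 0.0475
[ 0.46062697 -0.30346018  0.22024753] [-0.967689    0.25212552] [ 0.52449445 -0.32010046] [ 4.81791722 38.12697651]
```

```bash
python3 -m inch '[[[0.53,4.2,0,0,0,0,1],[0.53,4.2,0,0,0,0,1],[0.53,4.2,0,0,0,0,1],[0.53,4.2,0,0,0,0,1],[0.53,4.2,0,0,0,0,1]]]'; python3 -m inch '[[[0.53,4.2,0,0,0,0,1],[0.53,4.2,0,0,0,0,1],[0.53,4.2,0,0,0,0,1],[0.53,4.2,0,0,0,0,1],[0,0,0,0,0,0,1]]]'; python3 -m inch '[[[0,0,0,0,0,0,1],[0,0,0,0,0,0,1],[0,0,0,0,0,0,1]]]'
```

```text
t: 16.1
tool_pos: [0.4877, -0.0924, 0.2203]
orientation: [-0.399, -3.113, -0.001]
force: [0.7, -0.7, -1.5]
opening: 0.0476
t: 16.6
tool_pos: [0.5095, 0.0782, 0.2203]
orientation: [-0.391, -3.113, -0.002]
force: [-0.1, -0.6, -1.0]
opening: 0.0475
t: 16.9
tool_pos: [0.5104, 0.0723, 0.2219]
orientation: [-0.402, -3.115, 0.001]
force: [-0.5, 0.4, -1.5]
opening: 0.0474
```

```bash
python3 -m inch '[[[0.1,0.5,0,0,0,0,1],[0,0,3.5,0,0,0,1],[0,0,3.5,0,0,0,1],[0,0,0,0,0,0,1],[0,0,0,0,0,0,1]]]'; python3 -m inch '[[[0,0,0,0,0,0,1],[0,0,0,0,0,0,1],[0,0,0,0,0,0,1]]]'
```

```text
t: 17.4
tool_pos: [0.5106, 0.0783, 0.1527]
orientation: [-0.4, -3.114, 0.0]
force: [0.1, 0.2, -0.8]
opening: 0.0474
t: 17.7
tool_pos: [0.5121, 0.0787, 0.1543]
orientation: [0.399, 3.113, 0.001]
force: [-0.3, -0.3, -0.9]
opening: 0.0472
```

```bash
python3 -m inch '[[[0.2,-0.1,0.5,0,0,0,1],[0,0,0.6,0,0,0,1],[0,0,0,0,0,0,1],[0,0,0,0,0,0,1]]]'
python3 - <<'E'
from m import *
ims=[]
for n,(x,y) in {'scene':(270,150),'side':(200,205)}.items():
    c=cam(n);im=cv2.resize(c['image'][y:y+80,x:x+80],(400,400),interpolation=cv2.INTER_NEAREST);ims.append(im)
cv2.imwrite('pics/c8.png',np.hstack(ims));print(robot.read_state()['tool_pos'])
E
```

```text
t: 18.1
tool_pos: [0.5084, 0.0782, 0.141]
orientation: [-0.399, -3.115, 0.0]
force: [-0.7, 0.1, -1.4]
opening: 0.0474
[0.50882257 0.07821826 0.14157368]
```

View pics/c8.png

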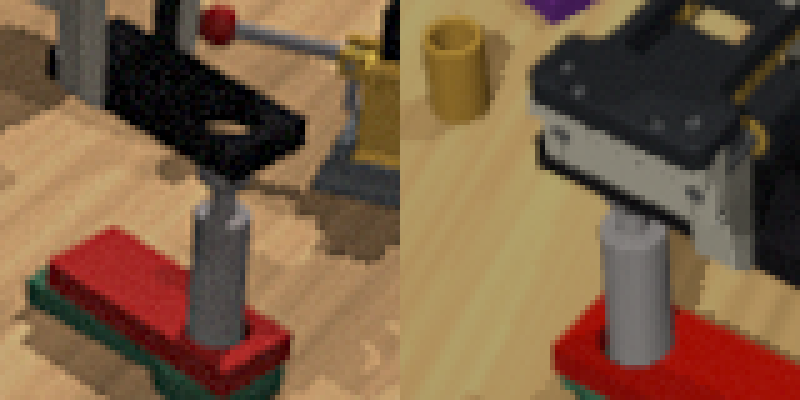

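The black leaf is level above the ball, and red lies flat below.

```bash
python3 -m inch '[[[-0.1,0,0,0,0,0,1],[0,0,0.3,0,0,0,1],[0,0,0,0,0,0,1]]]'; python3 -m inch '[[[0,0,0.4,0,0,0,1],[0,0,0,0,0,0,1]]]';  python3 -m inch '[[[0,0,0.3,0,0,0,1],[0,0,0,0,0,0,1]]]'; python3 -m inch '[[[0,0,0.3,0,0,0,1],[0,0,0,0,0,0,1]]]'
```

```text
t: 18.5
tool_pos: [0.5096, 0.0779, 0.1381]
orientation: [-0.399, -3.116, 0.0]
force: [0.2, -0.2, -2.2]
opening: 0.0476
t: 18.7
tool_pos: [0.5094, 0.0779, 0.1338]
orientation: [-0.399, -3.115, 0.0]
force: [-0.1, -0.1, -1.5]
opening: 0.0476
t: 18.9
tool_pos: [0.5095, 0.0779, 0.1311]
orientation: [-0.399, -3.115, 0.0]
force: [0.7, -0.3, -2.3]
opening: 0.0474
t: 19.1
tool_pos: [0.5095, 0.0779, 0.1281]
orientation: [-0.399, -3.116, 0.0]
force: [-0.6, 0.4, -2.0]
opening: 0.0475
```

```bash
python3 -m inch '[[[0,0,0.3,0,0,0,1],[0,0,0.3,0,0,0,1],[0,0,0,0,0,0,1]]]'; python3 -m inch '[[[0,0,0.5,0,0,0,1],[0,0,0.5,0,0,0,1],[0,0,0,0,0,0,1]]]';  python3 -m inch '[[[0,0,0.4,0,0,0,1],[0,0,0.4,0,0,0,1],[0,0,0.4,0,0,0,1],[0,0,0,0,0,0,1]]]'
```

```text
t: 19.4
tool_pos: [0.5094, 0.0779, 0.1219]
orientation: [-0.399, -3.115, 0.0]
force: [-0.2, -0.5, -1.3]
opening: 0.0479
t: 19.7
tool_pos: [0.5091, 0.0779, 0.1115]
orientation: [-0.399, -3.114, 0.0]
force: [-0.3, 0.4, -1.8]
opening: 0.0478
t: 20.1
tool_pos: [0.5092, 0.0779, 0.0997]
orientation: [-0.399, -3.115, 0.0]
force: [0.2, 0.3, -1.9]
opening: 0.0477
```

```bash
python3 -m inch '[[[0,0,0.5,0,0,0,1],[0,0,0.5,0,0,0,1],[0,0,0,0,0,0,1]]]'; python3 -m inch '[[[0,0,1.3,0,0,0,1],[0,0,1.3,0,0,0,1],[0,0,1.3,0,0,0,1],[0,0,0,0,0,0,1]]]'; python3 -m inch '[[[0,0,1,0,0,0,1],[0,0,0,0,0,0,1]]]';  python3 -m inch '[[[0,0,0.3,0,0,0,1],[0,0,0.2,0,0,0,1],[0,0,0,0,0,0,1]]]'
```

```text
t: 20.4
tool_pos: [0.5091, 0.0779, 0.0896]
orientation: [-0.399, -3.115, 0.0]
force: [-0.5, 0.2, -1.5]
opening: 0.0477
t: 20.8
tool_pos: [0.5075, 0.0778, 0.0484]
orientation: [-0.399, -3.111, 0.001]
force: [-0.9, -0.5, -1.5]
opening: 0.0478
t: 21.0
tool_pos: [0.509, 0.0779, 0.0403]
orientation: [-0.399, -3.114, 0.0]
force: [-0.7, 0.2, -2.2]
opening: 0.0476
t: 21.3
tool_pos: [0.5098, 0.078, 0.0366]
orientation: [0.399, 3.116, 0.0]
force: [-0.6, -0.7, -1.4]
opening: 0.047
```

```bash
python3 -m inch '[[[0,0,0.2,0,0,0,1],[0,0,0,0,0,0,1],[0,0,0,0,0,0,-1],[0,0,0,0,0,0,-1],[0,0,0,0,0,0,-1]]]'; python3 -m inch '[[[0,0,0,0,0,0,-1],[0,0,-4,0,0,0,-1],[0,0,-4,0,0,0,-1],[0,0,-4,0,0,0,-1],[0,0,-4,0,0,0,-1]]]'; python3 -m inch '[[[0.8,3.9,-2,0,0,0,-1],[0.8,3.9,-2,0,0,0,-1],[0.8,3.9,0,0,0,0,-1],[0.8,3.9,0,0,0,0,-1],[0.8,3.9,0,0,0,0,-1]]]';  python3 -m inch '[[[0,0,0,0,0,0,-1],[0,0,0,0,0,0,-1],[0,0,0,0,0,0,-1]]]'
python3 - <<'E'
from m import *
s=robot.read_state();print(s['tool_pos'],Ro.from_rotvec(s['orientation']).as_matrix().round(3)[:2,0])
c=cam('wrist');cv2.imwrite('pics/w9.png',c['image'])
for col in('red','yellow'):
    for ce,st,l in blobs(c,col,60): print(col,ce,st)
d=cam('side');cv2.imwrite('pics/c9.png',np.hstack([cv2.resize(c['image'],(480,360)),cv2.resize(d['image'][220:400,150:310],(320,360))]))
E
```

```text
t: 21.8
tool_pos: [0.51, 0.078, 0.0348]
orientation: [0.399, 3.116, 0.0]
force: [-0.1, 0.8, 0.5]
opening: 0.0669
t: 22.3
tool_pos: [0.5095, 0.078, 0.1962]
orientation: [0.399, 3.116, 0.0]
force: [0.6, 0.3, 0.3]
opening: 0.0926
t: 22.8
tool_pos: [0.5203, 0.2784, 0.235]
orientation: [0.399, 3.115, 0.001]
force: [0.9, -0.2, 0.4]
opening: 0.0928
t: 23.1
tool_pos: [0.5202, 0.276, 0.2344]
orientation: [-0.4, -3.116, 0.001]
force: [0.4, 0.4, 0.5]
opening: 0.0929
[0.52023797 0.27600707 0.2344408 ] [-0.968  0.252]
red [261.7 137. ] [253 128  19  19 272]
red [150.4 217.5] [138 193  20  53 253]
yellow [307.9 212.1] [ 274  190   58   48 1066]
yellow [288.8 241.4] [282 232  15  17 100]
```

View pics/c9.png

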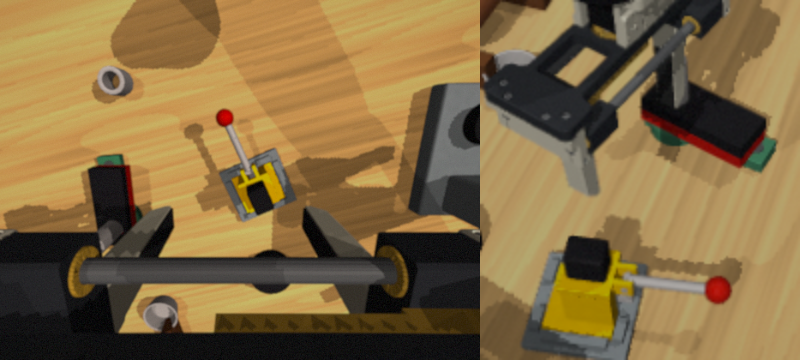

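Wrist: knob at (262,137), black grip block at about (304,222), handle level and pointing toward the robot. Both leaves are stacked on the bar.

Run:
```python
from m import *
c=cam('wrist')
k=onplane(c,[261.7,137],.062)[0]; print('knob',k)
H=cv2.cvtColor(c['image'],cv2.COLOR_BGR2HSV)
w=H[195:250,270:345]; m=cv2.inRange(w,(0,0,0),(180,255,50)); n,l,s,ce=cv2.connectedComponentsWithStats(m)
for i in range(1,n):
    if s[i][4]>80:
        kk=cv2.findContours((l==i).astype(np.uint8),0,1)[0][0].reshape(-1,2)+[270,195]
        P=onplane(c,kk,.100)[:,:2]*1000; print(s[i],ce[i]+[270,195],cv2.minAreaRect(P.astype(np.float32)))
for z in(.084,.1): print(z,onplane(c,[304,222],z))
im=cv2.resize(c['image'][110:260,230:360],None,fx=4,fy=4,interpolation=cv2.INTER_CUBIC); cv2.imwrite('pics/w10.png',im)
```

```text
knob [0.45471056 0.27492895 0.062     ]
[ 19  16  31  39 731] [302.82900137 230.1751026 ] ((561.3460693359375, 294.318359375), (40.82309341430664, 23.979801177978516), 11.18478012084961)
0.084 [[0.55793138 0.29799264 0.084     ]]
0.1 [[0.55237653 0.29785106 0.1       ]]
```

View pics/w10.png

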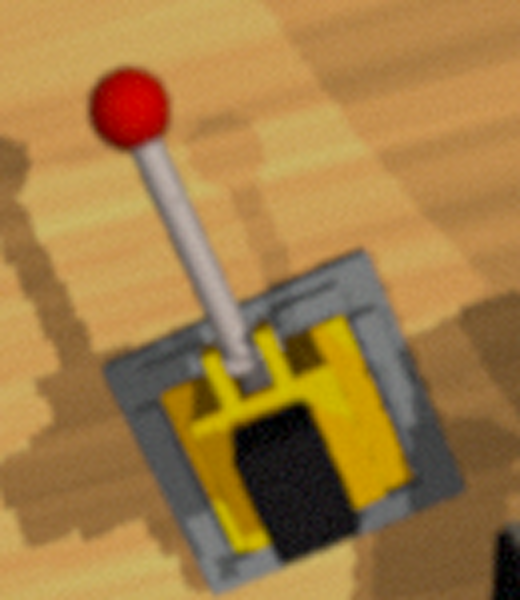

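Run:
```python
from m import *
c=cam('wrist'); f=lambda x,y:[230+x/4,110+y/4]
def yaw(a,b,z):
    A=onplane(c,[f(*a),f(*b)],z); d=A[1]-A[0]; return np.degrees(np.arctan2(d[1],d[0]))%360, A[:,:2].round(4).tolist()
print('handle',yaw((240,362),(150,150),.060))
print('tray L',yaw((215,590),(105,370),.016),'tray R',yaw((465,490),(365,250),.016))
print('tray corners',onplane(c,[f(105,370),f(215,590),f(465,490),f(365,250)],.018)[:,:2].mean(0))
s=robot.read_state();R=Ro.from_rotvec(s['orientation']).as_matrix();print(s['tool_pos'],np.degrees(np.arctan2(R[1,0],R[0,0])))
```

```text
handle (np.float64(188.34159195617272), [[0.5354, 0.2881], [0.4678, 0.2782]])
tray L (np.float64(190.2774774519816), [[0.6269, 0.2579], [0.5377, 0.2418]]) tray R (np.float64(189.89160981255964), [[0.6118, 0.3527], [0.5199, 0.3366]])
tray corners [0.57342439 0.29724212]
[0.52049259 0.27574335 0.23479161] 165.31342146026503
```

```bash
python3 -m inch '[[[0,0,0,0,0,-8.1,-1],[0,0,0,0,0,-8.1,-1],[0,0,0,0,0,-8,-1],[3.3,0.5,0,0,0,0,-1],[3.2,0.5,0,0,0,0,-1]]]' 15; python3 -m inch '[[[0,0,4,0,0,0,-1],[0,0,4,0,0,0,-1],[0,0,2,0,0,0,-1],[0,0,0,0,0,0,-1],[0,0,0,0,0,0,-1]]]'
python3 - <<'E'
from m import *
s=robot.read_state();R=Ro.from_rotvec(s['orientation']).as_matrix();print(s['tool_pos'],np.degrees(np.arctan2(R[1,0],R[0,0])),s['q'][5])
print('to go',R.T@(np.array([.4547,.2749,.041])-s['tool_pos'])*100)
E
```

```text
t: 23.8
tool_pos: [0.4541, 0.2748, 0.2341]
orientation: [0.26, -3.13, 0.0]
force: [0.1, -0.8, 0.3]
opening: 0.0926
t: 24.3
tool_pos: [0.4548, 0.2754, 0.1353]
orientation: [-0.262, 3.131, 0.0]
force: [0.0, 0.1, 0.3]
opening: 0.0929
[0.45476861 0.27538786 0.13527321] -170.44424734328723 -1.2895082716242239
to go [ 0.01599238 -0.04702197  9.42731904]
```

```bash
python3 -m inch '[[[0,0,4,0,0,0,-1],[0,0,4,0,0,0,-1],[0,-0.05,1.4,0,0,0,-1],[0,0,0,0,0,0,1],[0,0,0,0,0,0,1]]]' 12; python3 -m inch '[[[0,0,0,0,0,0,1],[0,0,0,0,0,0,1],[0,0,0,0,0,0,1],[0,0,0,0,0,0,1],[0,0,0,0,0,0,1]]]';python3 -m inch '[[[0,0,0,0,0,0,1],[0,0,0,0,0,0,1]]]'
```

```text
t: 24.8
tool_pos: [0.4561, 0.2759, 0.0429]
orientation: [-0.262, 3.128, 0.001]
force: [0.1, 0.1, -1.1]
opening: 0.0815
t: 25.3
tool_pos: [0.4547, 0.2753, 0.0408]
orientation: [-0.263, 3.13, 0.0]
force: [-0.9, 0.7, -0.1]
opening: 0.042
t: 25.5
tool_pos: [0.4545, 0.2752, 0.0405]
orientation: [0.263, -3.13, 0.0]
force: [0.2, 0.3, 0.1]
opening: 0.026
```

```bash
python3 -m inch '[[[0,0,0,0,0,0,1],[-0.03,0,-0.6,0,0,0,1],[-0.06,0,-0.6,0,0,0,1],[0,0,0,0,0,0,1]]]'; python3 -m inch '[[[-0.27,0,-1.16,0,0,0,1],[-0.44,0,-1.12,0,0,0,1],[0,0,0,0,0,0,1]]]';python3 -m inch '[[[-0.6,0,-1.04,0,0,0,1],[-0.75,0,-0.93,0,0,0,1],[0,0,0,0,0,0,1]]]';python3 -m inch '[[[-0.88,0,-0.82,0,0,0,1],[-0.65,0,-0.46,0,0,0,1],[0,0,0,0,0,0,1]]]'
python3 - <<'E'
from m import *
C={n:cam(n) for n in('scene','side')}
for n,c in C.items(): print(n,[(b[0],b[1][4]) for b in blobs(c,'red',30)])
cv2.imwrite('pics/c11.png',np.hstack([cv2.resize(c['image'][y:y+120,x:x+120],(400,400)) for c,(x,y) in((C['scene'],(270,100)),(C['side'],(160,280)))]))
E
```

```text
t: 25.9
tool_pos: [0.4555, 0.2756, 0.0536]
orientation: [-0.263, 3.131, 0.0]
force: [-0.6, -0.7, -0.8]
opening: 0.0228
t: 26.2
tool_pos: [0.464, 0.2773, 0.0781]
orientation: [-0.263, 3.128, 0.002]
force: [-4.1, -1.0, 2.2]
opening: 0.0229
t: 26.5
tool_pos: [0.4779, 0.2794, 0.0974]
orientation: [-0.262, 3.128, 0.001]
force: [-3.1, -0.9, 3.9]
opening: 0.0233
t: 26.8
tool_pos: [0.4924, 0.2818, 0.1089]
orientation: [-0.262, 3.129, 0.001]
force: [-0.7, -0.4, 1.9]
opening: 0.0235
scene [(array([303.6, 217.6]), np.int32(191))]
side [(array([524.5, 143. ]), np.int32(350)), (array([279.6, 296.7]), np.int32(85))]
```

View pics/c11.png

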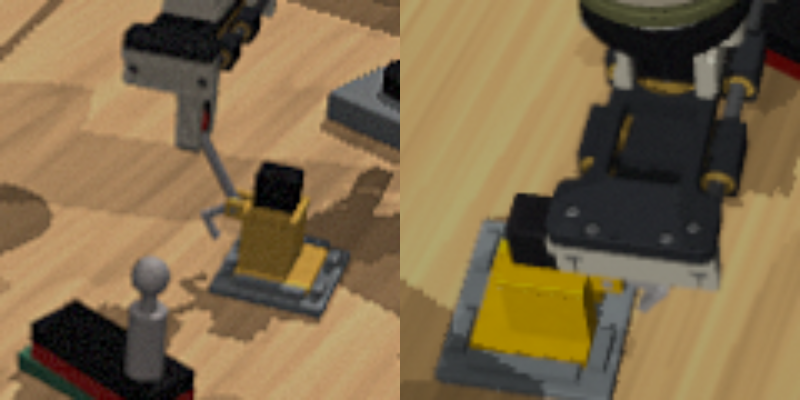

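Handle raised to about 1 rad and held in the jaws. Coupler upright in its tray. Releasing and moving over the grip block.

```bash
python3 -m inch '[[[0,0,0,0,0,0,-1],[0,0,0,0,0,0,-1],[0,0,0,0,0,0,-1],[0,0,0,0,0,0,-1],[0,0,0,0,0,0,-1]]]'; python3 -m inch '[[[0,0,-3,0,0,0,-1],[0,0,-4,0,0,0,-1],[0,0,-4,0,0,0,-1],[-3.7,0,0,0,0,0,-1],[-3.7,0,0,0,0,0,-1]]]';python3 -m inch '[[[0,0,0,0,0,0,-1],[0,0,0,0,0,0,-1],[0,0,0,0,0,0,-1]]]'
python3 - <<'E'
from m import *
s=robot.read_state();R=Ro.from_rotvec(s['orientation']).as_matrix();print(s['tool_pos'],np.degrees(np.arctan2(R[1,0],R[0,0]))%360)
c=cam('wrist');cv2.imwrite('pics/w12.png',c['image'])
print(proj(c,[[.565,.295,.1]]))
for ce,st,l in blobs(c,'red',30): print(ce,st)
print('to go',R.T@(np.array([.5647,.295,.065])-s['tool_pos'])*100)
E
```

```text
t: 27.4
tool_pos: [0.4907, 0.2814, 0.1078]
orientation: [0.263, -3.13, 0.0]
force: [0.1, -0.1, -0.2]
opening: 0.0581
t: 27.9
tool_pos: [0.5657, 0.2947, 0.2215]
orientation: [-0.264, 3.125, 0.003]
force: [0.3, 0.1, 0.5]
opening: 0.0926
t: 28.2
tool_pos: [0.5631, 0.2937, 0.2178]
orientation: [0.263, -3.13, 0.0]
force: [-0.3, -0.2, -0.1]
opening: 0.0927
[0.56312469 0.29372467 0.21777321] 189.61058015611738
[[278.1083231  205.52867609]]
[120.7 129. ] [110  98  23  61 400]
[277.4 128.1] [265 115  26  27 528]
to go [-0.18606538  0.09992416 15.27720531]
```

View pics/w12.png

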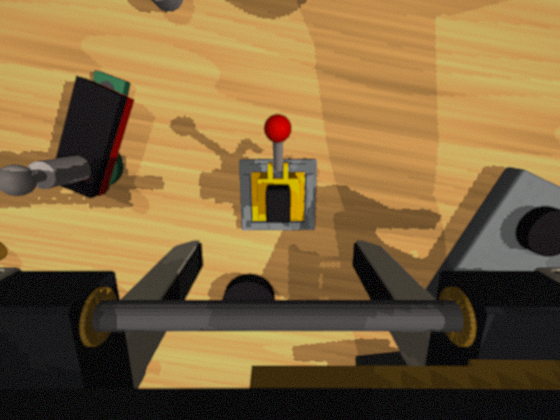

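Wrist: coupler square to the image, with the handle on column 278. Block at (278,183–223), knob (277,128) raised, tray spans (240–316, 158–230).

Run:
```python
from m import *
c=cam('wrist'); v=np.array([-.986,-.166])
A=onplane(c,[278,223],.100)[0];print('far edge->axis',A[:2]+.018*v)
T=onplane(c,[[278,158.5],[278,230],[240,195],[316.5,195]],.018)[:,:2];print('tray',T,'->axis',T[:2].mean(0)+.010*v, 'len',np.linalg.norm(T[0]-T[1]))
H=cv2.cvtColor(c['image'],cv2.COLOR_BGR2HSV); print('V down col278',H[176:232,278,2].tolist())
```

```text
far edge->axis [0.56584183 0.29516094]
tray [[0.52709367 0.28865615]
 [0.62055331 0.3046634 ]
 [0.58145491 0.24810433]
 [0.56481423 0.34563426]] ->axis [0.56396349 0.29499978] len 0.09482054502142787
V down col278 [82, 102, 146, 186, 205, 209, 201, 158, 94, 36, 5, 10, 22, 12, 17, 23, 34, 30, 31, 28, 34, 25, 29, 26, 31, 26, 31, 26, 32, 26, 26, 28, 27, 24, 34, 29, 26, 31, 32, 27, 30, 25, 35, 28, 26, 40, 81, 113, 128, 136, 128, 132, 133, 148, 185, 203]
```

```bash
python3 -m inch '[[[-0.2,0.1,3,0,0,0,-1],[0,0,3.5,0,0,0,-1],[0,0,3.5,0,0,0,-1],[0,0,3,0,0,0,-1],[0,0,2.2,0,0,0,-1]]]'; python3 -m inch '[[[0,0,0,0,0,0,-1],[0,0,0,0,0,0,-1]]]'
```

```text
t: 28.8
tool_pos: [0.564, 0.2948, 0.0641]
orientation: [0.263, -3.129, 0.001]
force: [0.0, 0.9, -0.6]
opening: 0.0928
t: 29.0
tool_pos: [0.5653, 0.2952, 0.0667]
orientation: [-0.263, 3.13, 0.0]
force: [0.0, 0.3, 1.7]
opening: 0.0931
```

```bash
python3 -m inch '[[[0,0,0,0,0,0,1],[0,0,0,0,0,0,1],[0,0,0,0,0,0,1],[0,0,0,0,0,0,1],[0,0,0,0,0,0,1]]]' 55; python3 -m inch '[[[0,0,0,0,0,0,1],[0,0,0,0,0,0,1],[0,0,0,0,0,0,1],[0,0,0,0,0,0,1],[0,0,0,0,0,0,1]]]'; python3 -m inch '[[[0,0,-1,0,0,0,1],[0,0,-1.5,0,0,0,1],[0,0,0,0,0,0,1],[0,0,0,0,0,0,1]]]'
```

```text
t: 29.5
tool_pos: [0.5658, 0.2951, 0.0662]
orientation: [-0.263, 3.13, 0.0]
force: [1.0, 0.5, 0.5]
opening: 0.0573
t: 30.0
tool_pos: [0.5656, 0.2949, 0.0659]
orientation: [0.263, -3.131, 0.0]
force: [0.2, -1.7, 1.0]
opening: 0.0443
t: 30.4
tool_pos: [0.5662, 0.2954, 0.0918]
orientation: [-0.263, 3.129, 0.001]
force: [-0.5, 0.4, -7.9]
opening: 0.0439
```

Opening 44 mm means that the fingertips hold the coupler's body edge and not the 26 mm block, so I was too low. Setting it back and regripping higher.

```bash
python3 -m inch '[[[0,0,1.2,0,0,0,1],[0,0,1.0,0,0,0,1],[0,0,0.2,0,0,0,1],[0,0,0.1,0,0,0,1],[0,0,0,0,0,0,1]]]'
```

```text
t: 30.9
tool_pos: [0.5648, 0.2947, 0.0649]
orientation: [0.263, -3.129, 0.001]
force: [-2.1, -0.3, -7.6]
opening: 0.0448
```

```bash
python3 -m inch '[[[0,0,0.1,0,0,0,1],[0,0,0,0,0,0,1],[0,0,0,0,0,0,1]]]'
python3 - <<'E'
from m import *
C={n:cam(n) for n in('scene','side')}
cv2.imwrite('pics/c13.png',np.hstack([cv2.resize(c['image'][y:y+100,x:x+100],(400,400)) for c,(x,y) in((C['scene'],(290,110)),(C['side'],(160,300)))]))
E
```

```text
t: 31.2
tool_pos: [0.5653, 0.295, 0.0649]
orientation: [0.263, -3.13, 0.0]
force: [-3.4, -1.1, -6.2]
opening: 0.0449
```

View pics/c13.png

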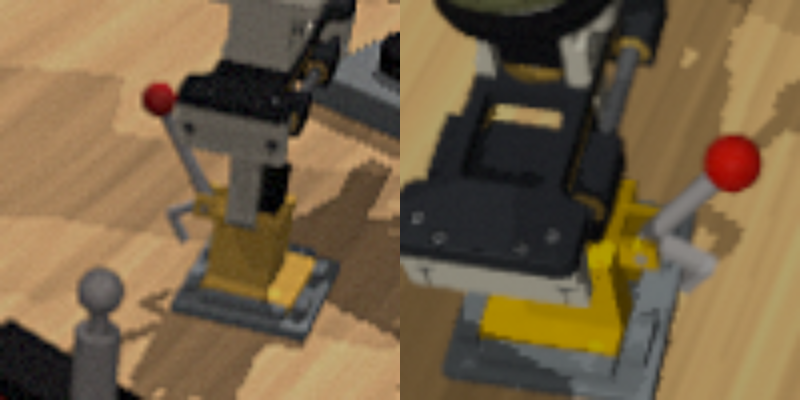

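```bash
python3 -m inch '[[[0,0,0.15,0,0,0,1],[0,0,0,0,0,0,1]]]';python3 -m inch '[[[0,0,0.15,0,0,0,1],[0,0,0,0,0,0,1],[0,0,0,0,0,0,1]]]'
```

```text
t: 31.5
tool_pos: [0.5652, 0.295, 0.0637]
orientation: [0.263, -3.13, 0.0]
force: [-6.7, -2.5, -1.6]
opening: 0.0451
t: 31.8
tool_pos: [0.565, 0.295, 0.0634]
orientation: [0.263, -3.129, 0.0]
force: [-12.2, -5.4, 6.6]
opening: 0.0449
```

```bash
python3 -m inch '[[[0,0,-0.15,0,0,0,1],[0,0,0,0,0,0,0.2],[0,0,0,0,0,0,-0.1],[0,0,0,0,0,0,-0.4],[0,0,0,0,0,0,-1]]]';python3 -m inch '[[[0,0,0,0,0,0,-1],[0,0,0,0,0,0,-1],[0,0,-1,0,0,0,-1],[0,0,-2,0,0,0,-1],[0,0,-2,0,0,0,-1]]]'; python3 -m inch '[[[0,0,-3,0,0,0,-1],[0,0,-4,0,0,0,-1],[0,0,-3,0,0,0,-1],[0,0,0,0,0,0,-1],[0,0,0,0,0,0,-1]]]'
python3 - <<'E'
from m import *
s=robot.read_state();R=Ro.from_rotvec(s['orientation']).as_matrix();print(s['tool_pos'])
c=cam('wrist');cv2.imwrite('pics/w14.png',c['image'])
d=cam('scene');cv2.imwrite('pics/c14.png',np.hstack([cv2.resize(c['image'][100:250,210:350],None,fx=2.8,fy=2.8),cv2.resize(d['image'][110:210,290:390],(420,420))]))
E
```

```text
t: 32.3
tool_pos: [0.5673, 0.2958, 0.065]
orientation: [-0.262, 3.127, 0.002]
force: [0.5, -0.4, -0.3]
opening: 0.0628
t: 32.8
tool_pos: [0.5654, 0.295, 0.1142]
orientation: [0.263, -3.13, 0.0]
force: [-0.3, 0.5, 0.0]
opening: 0.0927
t: 33.3
tool_pos: [0.5664, 0.2954, 0.2152]
orientation: [-0.263, 3.128, 0.002]
force: [-0.6, -0.3, -0.6]
opening: 0.0932
[0.56636672 0.29539503 0.21523713]
```

View pics/c14.png

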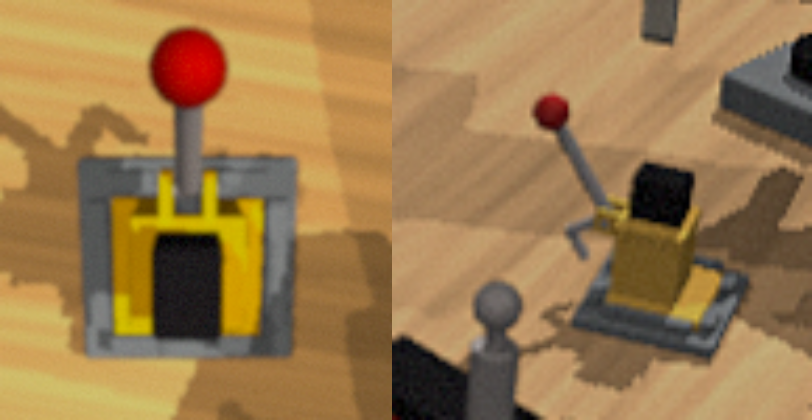

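The coupler is back flat in its tray with the handle up. Regripping 8 mm higher, on the block.

```bash
python3 -m inch '[[[0,0,3.5,0,0,0,-1],[0,0,3.5,0,0,0,-1],[0,0,3.5,0,0,0,-1],[0,0,3.5,0,0,0,-1],[0,0,0,0,0,0,-1]]]'; python3 -m inch '[[[0,0,0,0,0,0,-1],[0,0,0,0,0,0,-1],[0,0,0,0,0,0,1],[0,0,0,0,0,0,1],[0,0,0,0,0,0,1]]]' 55; python3 -m inch '[[[0,0,0,0,0,0,1],[0,0,0,0,0,0,1],[0,0,0,0,0,0,1],[0,0,0,0,0,0,1],[0,0,0,0,0,0,1]]]'; python3 -m inch '[[[0,0,0,0,0,0,1],[0,0,0,0,0,0,1],[0,0,0,0,0,0,1]]]'
```

```text
t: 33.9
tool_pos: [0.56, 0.2927, 0.0651]
orientation: [0.262, -3.118, 0.007]
force: [-0.9, -0.7, -1.5]
opening: 0.093
t: 34.4
tool_pos: [0.5663, 0.2954, 0.0747]
orientation: [-0.263, 3.129, 0.001]
force: [-0.4, 0.1, -0.2]
opening: 0.0737
t: 34.9
tool_pos: [0.5656, 0.295, 0.0733]
orientation: [0.263, -3.13, 0.0]
force: [0.5, -0.1, 0.7]
opening: 0.0337
t: 35.2
tool_pos: [0.5656, 0.2948, 0.0733]
orientation: [0.263, -3.13, 0.0]
force: [-0.6, -1.6, -0.2]
opening: 0.0257
```

```bash
python3 -m inch '[[[0,0,-1,0,0,0,1],[0,0,-2,0,0,0,1],[0,0,-3,0,0,0,1],[0,0,-3,0,0,0,1],[0,0,-3,0,0,0,1]]]' 58; python3 -m inch '[[[0,0,-3,0,0,0,1],[0,0,-1.2,0,0,0,1],[0,0,0,0,0,0,1],[0.3,-2,0,0,0,0,1],[0.5,-4,0,0,0,0,1]]]'; python3 -m inch '[[[0.5,-4,0,0,0,0,1],[0.5,-4,0,0,0,0,1],[0.5,-4,0,0,0,0,1],[0.5,-3.5,0,0,0,0,1],[0.25,-1.7,0,0,0,0,1]]]'; python3 -m inch '[[[0,0,0,0,0,0,1],[0,0,0,0,0,0,1],[0,0,0,0,0,0,1],[0,0,0,0,0,0,1]]]'
```

```text
t: 35.7
tool_pos: [0.5646, 0.2949, 0.1936]
orientation: [0.263, -3.128, 0.001]
force: [0.4, -0.0, -7.0]
opening: 0.0257
t: 36.2
tool_pos: [0.5659, 0.2355, 0.2321]
orientation: [0.268, -3.126, -0.0]
force: [1.0, -1.3, -7.7]
opening: 0.0257
t: 36.7
tool_pos: [0.5727, 0.0575, 0.2324]
orientation: [0.258, -3.126, 0.002]
force: [0.4, 0.9, -7.4]
opening: 0.0257
t: 37.1
tool_pos: [0.574, 0.0624, 0.2349]
orientation: [0.265, -3.13, -0.001]
force: [0.3, -1.0, -8.2]
opening: 0.0254
```

```bash
python3 -m inch '[[[0,-0.1,1,0,0,0,1],[0,0,1,0,0,0,1],[0,0,0,0,0,0,1],[0,0,0,0,0,0,1],[0,0,0,0,0,0,1]]]'
python3 - <<'E'
from m import *
C={n:cam(n) for n in('scene','side')}
s=robot.read_state();p=np.array(s['tool_pos']);print(p,s['orientation'])
R=Ro.from_rotvec(s['orientation']).as_matrix(); v=R[:,0];w=R[:,1]
ims=[]
for c,(x,y) in((C['scene'],(275,105)),(C['side'],(195,165))):
    im=cv2.resize(c['image'][y:y+100,x:x+100],(400,400),interpolation=cv2.INTER_CUBIC)
    f=p-[0,0,.0633]
    pts=[f+a*v+b*w for a,b in((.022,.034),(.022,-.034),(-.042,-.034),(-.042,.034))]+[np.array([.574,.061,.126])]
    for q in proj(c,pts): cv2.circle(im,tuple(((q-[x,y]+.5)*4).astype(int)),3,(255,0,255),-1)
    ims.append(im)
cv2.imwrite('pics/c15.png',np.hstack(ims))
E
```

```text
t: 37.6
tool_pos: [0.5745, 0.0603, 0.2155]
orientation: [-0.263, 3.13, -0.0]
force: [-0.6, 0.6, -7.6]
opening: 0.0252
[0.57469318 0.06024747 0.21590757] [-2.62745699e-01  3.12974939e+00 -6.47127320e-05]
```

The viewer limit is reached, so I'll check numerically from here.

Run:
```python
from m import *
C={n:cam(n) for n in('scene','side')}
s=robot.read_state();p=np.array(s['tool_pos'])
R=Ro.from_rotvec(s['orientation']).as_matrix(); v=R[:,0];w=R[:,1]
for n,c in C.items():
    f=p-[0,0,.0633]
    q=proj(c,[f+a*v+b*w for a,b in((.022,.034),(.022,-.034),(-.042,-.034),(-.042,.034))])
    H=cv2.cvtColor(c['image'],cv2.COLOR_BGR2HSV); m=cv2.inRange(H,(18,130,40),(34,255,255))
    x0,x1=int(q[:,0].min())-25,int(q[:,0].max())+25;y0,y1=int(q[:,1].min())-30,int(q[:,1].max())+8
    sub=m[y0:y1,x0:x1];nn,l,st,ce=cv2.connectedComponentsWithStats(sub);i=1+np.argmax(st[1:,4]);ys,xs=np.where(l==i)
    print(n,'pred corners',q.round(1).tolist(),'obs x',xs.min()+x0,xs.max()+x0,'ybottom',ys.max()+y0,'at x',xs[ys==ys.max()].mean()+x0,'area',st[i][4])
    b=proj(c,[.574,.061,.126])[0]
    g=H[int(b[1])-14:int(b[1])+16,int(b[0])-22:int(b[0])+23]
    gm=(g[:,:,1]<70)&(g[:,:,2]>50)
    print('ball pred',b.round(1)); 
    for r in range(0,30,2):
        xx=np.where(gm[r])[0]; print(int(b[1])-14+r,(xx.min()+int(b[0])-22,xx.max()+int(b[0])-22,len(xx)) if len(xx) else None,end=' ')
    print()
```

```text
scene pred corners [[311.1, 165.0], [301.0, 179.1], [328.0, 185.4], [337.1, 170.8]] obs x 300 338 ybottom 184 at x 328.5 area 891
ball pred [314.4 183.4]
169 None 171 None 173 None 175 None 177 None 179 (np.int64(336), np.int64(336), 1) 181 (np.int64(310), np.int64(336), 5) 183 (np.int64(310), np.int64(335), 13) 185 (np.int64(310), np.int64(336), 14) 187 (np.int64(312), np.int64(334), 7) 189 (np.int64(313), np.int64(316), 4) 191 (np.int64(309), np.int64(318), 10) 193 (np.int64(309), np.int64(319), 11) 195 (np.int64(309), np.int64(319), 11) 197 (np.int64(309), np.int64(319), 11) 
side pred corners [[252.7, 243.9], [258.9, 220.1], [227.6, 217.1], [219.8, 240.5]] obs x 218 271 ybottom 250 at x 259.0 area 1428
ball pred [245.6 240.6]
226 (np.int64(266), np.int64(267), 2) 228 (np.int64(266), np.int64(267), 2) 230 None 232 None 234 None 236 None 238 None 240 None 242 None 244 (np.int64(240), np.int64(250), 11) 246 (np.int64(242), np.int64(250), 9) 248 (np.int64(241), np.int64(252), 12) 250 (np.int64(240), np.int64(253), 14) 252 (np.int64(240), np.int64(253), 14) 254 (np.int64(240), np.int64(253), 14)
```

```bash
python3 -m inch '[[[0.1,0.1,1,0,0,0,1],[0,0,0.3,0,0,0,1],[0,0,0,0,0,0,1],[0,0,0,0,0,0,1]]]'; python3 -m inch '[[[0,0,0.4,0,0,0,1],[0,0,0,0,0,0,1],[0,0,0,0,0,0,1]]]'; python3 -m inch '[[[0,0,0.4,0,0,0,1],[0,0,0,0,0,0,1]]]'
```

```text
t: 38.2
tool_pos: [0.573, 0.0611, 0.202]
orientation: [0.263, -3.13, -0.0]
force: [-0.0, 0.5, -7.4]
opening: 0.0255
t: 38.5
tool_pos: [0.5732, 0.0611, 0.1983]
orientation: [0.263, -3.13, -0.0]
force: [0.1, 0.1, -7.3]
opening: 0.0254
t: 38.7
tool_pos: [0.5729, 0.0611, 0.1937]
orientation: [0.263, -3.13, -0.0]
force: [-0.5, -0.3, -7.1]
opening: 0.0256
```

```bash
python3 -m inch '[[[0,0,0.3,0,0,0,1],[0,0,0,0,0,0,1]]]'; python3 -m inch '[[[0,0,0.3,0,0,0,1],[0,0,0,0,0,0,1]]]'; python3 -m inch '[[[0,0,0.4,0,0,0,1],[0,0,0,0,0,0,1]]]'; python3 -m inch '[[[0,0,0.4,0,0,0,1],[0,0,0.4,0,0,0,1],[0,0,0,0,0,0,1]]]'
```

```text
t: 38.9
tool_pos: [0.573, 0.0611, 0.1908]
orientation: [0.263, -3.13, -0.0]
force: [0.0, -0.2, -7.8]
opening: 0.0253
t: 39.1
tool_pos: [0.573, 0.0611, 0.1879]
orientation: [0.263, -3.13, -0.0]
force: [-0.1, 0.8, -7.6]
opening: 0.0258
t: 39.3
tool_pos: [0.5729, 0.061, 0.1837]
orientation: [0.263, -3.13, -0.0]
force: [0.6, -0.3, -7.4]
opening: 0.0257
t: 39.6
tool_pos: [0.5727, 0.061, 0.1754]
orientation: [0.263, -3.129, -0.0]
force: [0.5, -0.4, -7.6]
opening: 0.0257
```

```bash
python3 -m inch '[[[0,0,0.5,0,0,0,1],[0,0,0.5,0,0,0,1],[0,0,0,0,0,0,1]]]'; python3 -m inch '[[[0,0,0.5,0,0,0,1],[0,0,0.3,0,0,0,1],[0,0,0,0,0,0,1]]]'; python3 -m inch '[[[0,0,0.2,0,0,0,1],[0,0,0,0,0,0,1]]]'; python3 -m inch '[[[0,0,0.2,0,0,0,1],[0,0,0,0,0,0,1]]]'
```

```text
t: 39.9
tool_pos: [0.5725, 0.061, 0.1651]
orientation: [0.263, -3.129, -0.0]
force: [0.5, -0.1, -7.3]
opening: 0.0256
t: 40.2
tool_pos: [0.5728, 0.061, 0.1576]
orientation: [0.263, -3.129, -0.0]
force: [-0.0, 0.5, -6.7]
opening: 0.0255
t: 40.4
tool_pos: [0.5732, 0.0611, 0.1562]
orientation: [0.263, -3.13, -0.0]
force: [-0.9, -0.8, -7.5]
opening: 0.0258
t: 40.6
tool_pos: [0.5731, 0.061, 0.1542]
orientation: [0.263, -3.13, -0.0]
force: [-1.4, -0.0, -6.7]
opening: 0.0257
```

```bash
python3 -m inch '[[[0,0,0.1,0,0,0,1],[0,0,0,0,0,0,1]]]'; python3 -m inch '[[[0,0,0.1,0,0,0,1],[0,0,0,0,0,0,1]]]'
```

```text
t: 40.8
tool_pos: [0.5732, 0.0611, 0.1533]
orientation: [0.263, -3.13, 0.0]
force: [0.2, 0.3, -7.4]
opening: 0.0255
t: 41.0
tool_pos: [0.5734, 0.0611, 0.1529]
orientation: [-0.263, 3.13, -0.0]
force: [-3.0, -0.0, -3.5]
opening: 0.0257
```

Home contact is felt (fz eased) at TCP z 0.153, which is what it should be. Releasing and rising.

```bash
python3 -m inch '[[[0,0,0,0,0,0,1],[0,0,0,0,0,0,0.5],[0,0,0,0,0,0,0.2],[0,0,0,0,0,0,-0.3],[0,0,0,0,0,0,-1]]]' 10; python3 -m inch '[[[0,0,0,0,0,0,-1],[0,0,0,0,0,0,-1],[0,0,0,0,0,0,-1],[0,0,-2,0,0,0,-1],[0,0,-3,0,0,0,-1]]]'; python3 -m inch '[[[0,0,-4,0,0,0,-1],[0,0,-3,0,0,0,-1],[0,0,0,0,0,0,-1],[0,0,0,0,0,0,-1]]]'
cat > k.py <<'E'
from m import *
C={n:cam(n) for n in('scene','side','wrist')}
s=robot.read_state();p=np.array(s['tool_pos']);R=Ro.from_rotvec(s['orientation']).as_matrix();print(p)
e=[(q:=np.array([.5735,.061,.14])+R[:,0]*(.033+.08*np.cos(a))+[0,0,.08*np.sin(a)]) for a in(0,1.0)]
P={}
for n,c in C.items():
    print(n,'pred th=0,1',proj(c,e).round(1).tolist())
    for ce,st,l in blobs(c,'red',25):
        if np.abs(proj(c,e)-ce).sum(1).min()<120: print('  red',ce,st)
E
python3 k.py
```

```text
t: 41.5
tool_pos: [0.5739, 0.0611, 0.1531]
orientation: [-0.263, 3.129, -0.0]
force: [0.4, -0.7, -1.2]
opening: 0.0452
t: 42.0
tool_pos: [0.5716, 0.061, 0.2004]
orientation: [0.262, -3.126, -0.001]
force: [0.3, 0.5, 0.1]
opening: 0.0854
t: 42.4
tool_pos: [0.5738, 0.0611, 0.2732]
orientation: [-0.263, 3.129, -0.0]
force: [-0.0, 0.8, -1.8]
opening: 0.0927
[0.57242274 0.06107127 0.27049097]
scene pred th=0,1 [[269.8, 167.7], [284.8, 145.9]]
  red [285.1 145.4] [281 142   9   8  58]
  red [303.4 217.5] [280 203  48  26 187]
side pred th=0,1 [[302.7, 241.1], [284.1, 213.3]]
  red [284.2 214.3] [279 209  12  12 110]
  red [258.9 289.3] [231 274  61  30 279]
wrist pred th=0,1 [[277.0, 85.8], [276.9, 126.1]]
  red [279.1 125.1] [264 110  31  31 732]
```

Knob matches the prediction for a coupler fully home with the handle at 1.0 rad, within about 1 px (scene and side) and 2 px (wrist).

```bash
python3 -m inch '[[[3.8,0,0,0,0,0,-1],[3.8,0,0,0,0,0,-1],[0,0,0,0,0,0,-1],[0,0,2,0,0,0,-1],[0,0,0,0,0,0,-1]]]'; python3 -m inch '[[[0,0,3,0,0,0,-1],[0,0,3.3,0,0,0,-1],[0,0,0,0,0,0,-1],[0,0,0,0,0,0,-1]]]'
```

```text
t: 43.05
tool_pos: [0.4968, 0.0484, 0.2491]
orientation: [0.262, -3.126, -0.001]
force: [-0.7, -0.1, -0.4]
opening: 0.0932
t: 43.45
tool_pos: [0.498, 0.0485, 0.1894]
orientation: [0.263, -3.128, -0.0]
force: [-0.5, -0.5, 0.8]
opening: 0.0931
```

```bash
python3 -m inch '[[[0,0,0,0,0,0,1],[0,0,0,0,0,0,1],[0,0,0,0,0,0,1],[0,0,0,0,0,0,1],[0,0,0,0,0,0,1]]]' 10; python3 -m inch '[[[0,0,0,0,0,0,1],[0,0,0,0,0,0,1],[0,0,0,0,0,0,1],[0,0,0,0,0,0,1],[0,0,0,0,0,0,1]]]'; python3 -m inch '[[[0.65,0,0.46,0,0,0,1],[0,0,0,0,0,0,1]]]';python3 -m inch '[[[0.44,0,0.41,0,0,0,1],[0.44,0,0.41,0,0,0,1],[0,0,0,0,0,0,1]]]'
```

```text
t: 43.95
tool_pos: [0.4985, 0.0484, 0.1898]
orientation: [-0.263, 3.13, -0.0]
force: [-0.8, 0.3, 0.2]
opening: 0.0577
t: 44.45
tool_pos: [0.4983, 0.0484, 0.1893]
orientation: [0.263, -3.13, 0.0]
force: [0.9, 0.4, -0.7]
opening: 0.0231
t: 44.65
tool_pos: [0.491, 0.0472, 0.1839]
orientation: [0.263, -3.129, -0.0]
force: [1.5, 0.6, -1.0]
opening: 0.0232
t: 44.95
tool_pos: [0.4823, 0.0458, 0.1757]
orientation: [0.263, -3.129, -0.0]
force: [1.6, -0.6, -0.9]
opening: 0.0232
```

```bash
python3 -m inch '[[[0.75,0,0.93,0,0,0,1],[0.6,0,1.04,0,0,0,1],[0,0,0,0,0,0,1]]]'; python3 -m inch '[[[0.44,0,1.12,0,0,0,1],[0.27,0,1.16,0,0,0,1],[0,0,0,0,0,0,1]]]';python3 -m inch '[[[0.09,0,0.8,0,0,0,1],[0,0,0.2,0,0,0,1],[0,0,0,0,0,0,1],[0,0,0,0,0,0,1]]]'
```

```text
t: 45.25
tool_pos: [0.4681, 0.0435, 0.1551]
orientation: [0.262, -3.127, -0.0]
force: [-2.0, 0.0, 0.3]
opening: 0.0232
t: 45.55
tool_pos: [0.4614, 0.0424, 0.1318]
orientation: [0.263, -3.128, -0.001]
force: [-2.4, -0.6, 0.3]
opening: 0.0231
t: 45.95
tool_pos: [0.4618, 0.0423, 0.124]
orientation: [0.263, -3.13, -0.0]
force: [-2.4, -1.2, -0.6]
opening: 0.023
```

```bash
python3 -m inch '[[[0,0,0.15,0,0,0,1],[0,0,0,0,0,0,1]]]'; python3 -m inch '[[[0,0,0.15,0,0,0,1],[0,0,0,0,0,0,1]]]';python3 -m inch '[[[0,0,0.15,0,0,0,1],[0,0,0,0,0,0,1]]]'
```

```text
t: 46.15
tool_pos: [0.4618, 0.0422, 0.1224]
orientation: [0.263, -3.13, -0.0]
force: [-4.0, 0.1, 0.4]
opening: 0.0235
t: 46.35
tool_pos: [0.462, 0.0422, 0.1209]
orientation: [0.263, -3.13, 0.0]
force: [-3.7, -1.0, 0.7]
opening: 0.0233
t: 46.55
tool_pos: [0.4621, 0.0423, 0.1195]
orientation: [-0.263, 3.13, 0.0]
force: [-3.3, -1.2, 0.7]
opening: 0.0233
```

```bash
python3 -m inch '[[[0,0,0.15,0,0,0,1],[0,0,0,0,0,0,1]]]'; python3 -m inch '[[[0,0,0.15,0,0,0,1],[0,0,0,0,0,0,1]]]'; python3 -m inch '[[[0,0,0.15,0,0,0,1],[0,0,0,0,0,0,1]]]'; python3 k.py
```

```text
t: 46.75
tool_pos: [0.4622, 0.0423, 0.118]
orientation: [-0.263, 3.13, 0.0]
force: [-2.9, -0.1, 0.5]
opening: 0.0231
t: 46.95
tool_pos: [0.4623, 0.0423, 0.1166]
orientation: [-0.263, 3.13, 0.0]
force: [-1.7, -0.9, 0.1]
opening: 0.023
t: 47.15
tool_pos: [0.4624, 0.0423, 0.1151]
orientation: [-0.263, 3.13, 0.0]
force: [-0.6, -0.1, 0.3]
opening: 0.0232
[0.46234377 0.04228354 0.11526467]
scene pred th=0,1 [[269.8, 167.9], [284.8, 146.0]]
  red [304.3 217.8] [280 203  48  26 177]
side pred th=0,1 [[302.7, 241.3], [284.1, 213.4]]
  red [258.8 289.3] [231 274  61  30 279]
wrist pred th=0,1 [[276.9, 270.3], [276.5, 457.1]]
  red [314.8 236.9] [289 227  53  22 148]
  red [277.5 264.2] [ 257  244   41   41 1337]
```

```bash
python3 -m inch '[[[0,0,0,0,0,0,-1],[0,0,0,0,0,0,-1],[0,0,0,0,0,0,-1],[0,0,0,0,0,0,-1],[0,0,0,0,0,0,-1]]]'; python3 -m inch '[[[0,0,-3,0,0,0,-1],[0,0,-4,0,0,0,-1],[0,0,-4,0,0,0,-1],[0,0,0,0,0,0,-1],[0,0,0,0,0,0,-1]]]'; python3 k.py
python3 - <<'E'
from m import *
# handle angles vs knob pixel in fixed cameras
v=np.array([-.986,-.166,0])
for n in('scene','side'):
    c=cam(n); print(n,[(a,proj(c,np.array([.5735,.061,.14])+v*(.033+.08*np.cos(a))+[0,0,.08*np.sin(a)])[0].round(1).tolist()) for a in(-.1,0,.1,.2)])
E
```

```text
t: 47.8
tool_pos: [0.462, 0.0423, 0.1151]
orientation: [0.263, -3.131, -0.0]
force: [0.6, 0.5, -0.3]
opening: 0.0584
t: 48.3
tool_pos: [0.4629, 0.0423, 0.2262]
orientation: [-0.263, 3.128, -0.0]
force: [0.7, -0.1, -0.5]
opening: 0.0923
[0.46112318 0.04225584 0.22338899]
scene pred th=0,1 [[269.8, 167.7], [284.8, 145.9]]
  red [270.1 169.7] [266 166   9   8  53]
  red [304.1 217.6] [280 203  48  26 197]
side pred th=0,1 [[302.7, 241.2], [284.1, 213.3]]
  red [302.5 244. ] [297 239  12  11  98]
  red [259.  289.4] [231 275  61  29 279]
wrist pred th=0,1 [[276.9, 214.2], [276.7, 291.0]]
  red [278.  211.6] [265 200  26  24 466]
scene [(-0.1, [270.0, 170.7]), (0, [269.8, 167.8]), (0.1, [270.0, 165.0]), (0.2, [270.5, 162.2])]
side [(-0.1, [302.4, 244.2]), (0, [302.7, 241.3]), (0.1, [302.6, 238.3]), (0.2, [302.2, 235.3])]
```

The knob sits about 2–3 px below the level-handle prediction. The handle looks fully down with the coupler leaning a few hundredths of a radian within its clearance. I'll press with closed fingertips to make sure of the stop.

```bash
python3 -m inch '[[[0,0,0,0,0,0,1],[0,0,0,0,0,0,1],[0,0,0,0,0,0,1],[0,0,0,0,0,0,1],[0,0,0,0,0,0,1]]]' 20; python3 -m inch '[[[0,0,0,0,0,0,1],[0,0,0,0,0,0,1],[0,0,3,0,0,0,1],[0,0,3.3,0,0,0,1],[0,0,0,0,0,0,1]]]'; python3 -m inch '[[[0,0,0.6,0,0,0,1],[0,0,0,0,0,0,1],[0,0,0.4,0,0,0,1],[0,0,0,0,0,0,1]]]'
```

```text
t: 49.05
tool_pos: [0.462, 0.0423, 0.2251]
orientation: [0.263, -3.131, -0.0]
force: [-0.8, 0.2, 0.8]
opening: 0.0576
t: 49.55
tool_pos: [0.4588, 0.0423, 0.1576]
orientation: [0.262, -3.123, -0.001]
force: [-0.5, 0.3, -0.2]
opening: 0.0176
t: 49.95
tool_pos: [0.4626, 0.0423, 0.1528]
orientation: [-0.263, 3.129, -0.0]
force: [-0.7, -0.3, -0.8]
opening: 0.0006
```

```bash
python3 -m inch '[[[0,0,0.4,0,0,0,1],[0,0,0,0,0,0,1],[0,0,0,0,0,0,1]]]'; python3 -m inch '[[[0,0,0.3,0,0,0,1],[0,0,0,0,0,0,1]]]'; python3 -m inch '[[[0,0,0.2,0,0,0,1],[0,0,0,0,0,0,1]]]'; python3 -m inch '[[[0,0,0.2,0,0,0,1],[0,0,0,0,0,0,1]]]'
```

```text
t: 50.25
tool_pos: [0.462, 0.0423, 0.1481]
orientation: [0.263, -3.13, -0.0]
force: [0.3, -0.1, 0.7]
opening: 0.0005
t: 50.45
tool_pos: [0.4618, 0.0423, 0.1447]
orientation: [0.263, -3.13, -0.0]
force: [-0.4, 0.3, -0.1]
opening: 0.0006
t: 50.65
tool_pos: [0.4619, 0.0422, 0.1428]
orientation: [0.263, -3.13, -0.0]
force: [-0.0, 0.4, 0.0]
opening: 0.0004
t: 50.85
tool_pos: [0.4618, 0.0422, 0.1409]
orientation: [0.263, -3.13, 0.0]
force: [-0.7, -0.9, 2.4]
opening: 0.0003
```

```bash
python3 -m inch '[[[0,0,0.1,0,0,0,1],[0,0,0,0,0,0,1]]]'; python3 -m inch '[[[0,0,0.1,0,0,0,1],[0,0,0,0,0,0,1]]]'
```

```text
t: 51.05
tool_pos: [0.4619, 0.0422, 0.14]
orientation: [0.263, -3.13, 0.0]
force: [-1.2, -0.6, 2.6]
opening: 0.0004
t: 51.25
tool_pos: [0.462, 0.0423, 0.139]
orientation: [0.263, -3.131, -0.0]
force: [-1.2, -0.1, 1.8]
opening: 0.0003
```

```bash
python3 -m inch '[[[0,0,0.1,0,0,0,1],[0,0,0,0,0,0,1]]]'; python3 -m inch '[[[0,0,0.1,0,0,0,1],[0,0,0,0,0,0,1]]]'; python3 k.py
```

```text
t: 51.45
tool_pos: [0.462, 0.0423, 0.1379]
orientation: [0.263, -3.13, -0.0]
force: [-1.1, 0.7, 1.5]
opening: 0.0005
t: 51.65
tool_pos: [0.462, 0.0423, 0.1369]
orientation: [0.263, -3.13, -0.0]
force: [-0.7, 0.1, 1.7]
opening: 0.0002
[0.46205022 0.04227984 0.13703477]
scene pred th=0,1 [[269.8, 167.8], [284.8, 146.0]]
  red [269.  172.4] [266 169   7   7  39]
  red [304.2 217.6] [280 203  48  26 186]
side pred th=0,1 [[302.7, 241.3], [284.1, 213.4]]
  red [303.3 247.7] [298 244  11   8  71]
  red [259.  289.4] [231 274  61  30 278]
wrist pred th=0,1 [[276.9, 254.0], [276.5, 401.2]]
  red [284.7 233.5] [261 221  76  23 496]
```

```bash
python3 -m inch '[[[0,0,-1,0,0,0,1],[0,0,-3,0,0,0,1],[0,0,-4,0,0,0,1],[0,0,-4,0,0,0,1],[0,0,0,0,0,0,1]]]'; python3 -m inch '[[[0,4,0,0,0,0,1],[0,4,0,0,0,0,1],[0,4,0,0,0,0,1],[0,0,0,0,0,0,1],[0,0,0,0,0,0,1]]]'
cat > t.py <<'E'
from m import *
v=np.array([-.986,-.166,0]);w=np.array([-.166,.986,0]);z=np.array([0,0,1.]);B=np.array([.5735,.061,.126])
def pt(a,b,h,t): # coupler coords rel. ball, tilt t toward +x(handle) down
    x=a*np.cos(t)+h*np.sin(t); zz=h*np.cos(t)-a*np.sin(t); return B+v*x+w*b+z*zz
for n in('scene','side'):
    c=cam(n);H=cv2.cvtColor(c['image'],cv2.COLOR_BGR2HSV)
    q=proj(c,pt(0,0,.038,0))[0]; x,y=int(q[0])-22,int(q[1])-22
    for nm,m in(('blk',cv2.inRange(H,(0,0,0),(180,255,55))),('yel',cv2.inRange(H,(18,130,40),(34,255,255)))):
        sub=m[y:y+60,x:x+45];k,l,st,ce=cv2.connectedComponentsWithStats(sub);i=1+np.argmax(st[1:,4]);print(n,nm,'obs c',ce[i]+[x,y],'bbox',st[i]+[x,y,0,0,0])
    for t in(0,.1,.2):
        cs=proj(c,[pt(a,b,h,t) for a in(-.018,.018) for b in(-.013,.013) for h in(.022,.054)])
        hull=cv2.convexHull(cs.astype(np.float32));M=cv2.moments(hull);cc=np.array([M['m10'],M['m01']])/M['m00']
        ft=proj(c,[pt(a,b,-.036,t) for a in(-.042,.022) for b in(-.034,.034)])
        print('  t',t,'blk',cc.round(1),'bbox',cs.min(0).round(1),cs.max(0).round(1),'foot',ft.round(0).tolist(),'knob',proj(c,pt(.113,0,.014,t))[0].round(1))
    for ce,st,l in blobs(c,'red',25): 
        if abs(ce-q).sum()<90: print('  red',ce,st)
E
python3 t.py
```

```text
t: 52.3
tool_pos: [0.4652, 0.0422, 0.2646]
orientation: [-0.262, 3.12, -0.002]
force: [0.4, -0.6, 0.6]
opening: 0.0002
t: 52.8
tool_pos: [0.4418, 0.1611, 0.2571]
orientation: [0.267, -3.13, 0.001]
force: [0.3, -0.9, 0.2]
opening: 0.0
scene blk obs c [313.592 168.204] bbox [305 160  18  17 250]
scene yel obs c [315.96051103 188.85365854] bbox [297 170  40  36 861]
  t 0 blk [315.2 169.4] bbox [305.5 159.1] [325.  179.8] foot [[326.0, 208.0], [335.0, 193.0], [300.0, 201.0], [309.0, 187.0]] knob [269.8 167.8]
  t 0.1 blk [313.6 169.1] bbox [304.  159.4] [323.1 179. ] foot [[327.0, 207.0], [336.0, 192.0], [301.0, 203.0], [311.0, 188.0]] knob [269.5 171.8]
  t 0.2 blk [312.1 169. ] bbox [301.8 159.9] [322.2 178.2] foot [[329.0, 205.0], [337.0, 190.0], [303.0, 203.0], [312.0, 189.0]] knob [269.6 175.9]
  red [269.4 171.5] [266 168   8   8  49]
  red [303.9 217.8] [280 203  48  26 195]
side blk obs c [247.37168142 227.09144543] bbox [238 217  20  21 339]
side yel obs c [242.94085028 247.40942699] bbox [ 222  224   45   40 1082]
  t 0 blk [244.9 226.6] bbox [233.9 215.2] [255.6 238.1] foot [[230.0, 240.0], [223.0, 263.0], [260.0, 243.0], [254.0, 267.0]] knob [302.7 241.3]
  t 0.1 blk [246.8 226.9] bbox [236.1 214.8] [257.8 239. ] foot [[228.0, 238.0], [221.0, 262.0], [258.0, 243.0], [253.0, 267.0]] knob [303.  245.5]
  t 0.2 blk [248.7 227.3] bbox [237.2 214.7] [260.4 239.8] foot [[227.0, 236.0], [219.0, 260.0], [257.0, 244.0], [251.0, 268.0]] knob [302.6 249.6]
  red [303.3 246.9] [298 242  11  10  84]
  red [259.  289.4] [231 274  61  30 278]
```

Block and knob positions in both views agree on a coupler lean of about 0.11 rad (limit 0.2), with the handle on its stop. The arm is clear, so I'm handing in.

```bash
python3 -m inch '[[[0,0,0,0,0,0,1],[0,0,0,0,0,0,1],[0,0,0,0,0,0,1]]]'; python3 t.py | grep -E 'obs|red'; python3 -c "
from plant import robot
print(robot.close_job())"
```

```text
t: 53.2
tool_pos: [0.4422, 0.1599, 0.2571]
orientation: [-0.261, 3.131, -0.0]
force: [-0.2, -0.5, 0.3]
opening: 0.0005
scene blk obs c [313.60240964 168.23694779] bbox [305 160  18  17 249]
scene yel obs c [315.97674419 188.79651163] bbox [297 170  41  36 860]
  red [269.4 171.4] [266 168   8   8  49]
  red [303.1 217.4] [280 203  48  26 189]
side blk obs c [247.37168142 227.09144543] bbox [238 217  20  21 339]
side yel obs c [243.41314131 247.7569757 ] bbox [ 222  224   45   40 1111]
  red [303.3 246.7] [298 242  11  10  86]
  red [259.1 289.5] [231 275  61  29 277]
the job is handed in; nothing more can be done
None
```

I handed the job in at about 53 s with the stand set up; the hand-in gave no verdict. Only the red and black leaves were on the bench. I put both over the stud (red below, black on top), plain ends over the base bar. I then raised the handle to about 1.0 rad, lowered the coupler onto the ball and pressed the handle down.

**What went wrong:** my first grip on the coupler was too low and caught its body. I set it back in its tray and gripped it again on the block. During the set-back the side force on the wrist reached about 12 N. The bushing, sleeve, cup and anvil were not touched on purpose, but I did not measure them afterwards.

**Last checks:**
- **Leaves:** both went down the stud with no side force and looked flat and in line with the bar in the pictures. After that I only confirmed that the red leaf's pixels had not moved.
- **Coupler:** I felt contact at the expected home height, and with the handle up the knob was within about 2 px of where it should be.
- **Handle:** about 2 N on the knob is well above its friction, so it should be on its stop. The coupler was still giving slightly under that push, so no hard stop was felt. The camera estimate of the angle is about 0 ± 0.05 rad.
- **Lean:** the coupler now leans about 0.11 rad toward the handle, from roughly 0.06 before the final press. The limit is 0.2 rad, so I left it. The two cameras differed slightly, at 0.10 and 0.13 rad.
- **At hand-in:** the coupler was still between the last two readings, and the arm was clear of everything.

I had used all 16 pictures, so everything from lowering the coupler onto the ball onward was checked from pixel measurements and forces.

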